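# Sort levelling screws on the pitch gauges and nest the empty cups

### The arm

A 6-joint arm with a two-finger parallel gripper is mounted at the origin on a cart in front of the work surface, level with it; the furniture and walls round the work are solid. World frame = base frame: x ahead of the robot, y to its left, z up, the work surface at z = 0. Lengths are in m, angles in rad, forces in N, time in s.
With the tool pointing down it reaches from about 0.35 to 0.775 m from the base axis. Payload 7.3 kg.
Tool frame: the origin (TCP) lies between the finger pads; the fingertips stand r.tip_reach ahead of it and the grasp point (between the pads) lies 3 mm ahead of it (r.tip_reach is the distance from the TCP to the fingertips, in m); z points along the fingers, y is the line along which they close (so a half turn about z gives the same grasp; the last joint's range is limited). The gripper opens to 92 mm and grips with 3 to 60 N. Pads are 19 mm wide; open, the fingers measure 130 mm over their backs; the gripper's body (75 mm by 190 mm) begins 47 mm behind the grasp point.
Start: joints at [1.189, 0.342, 1.524, -0, 1.275, -0.146], TCP at [0.123, 0.51, 0.249] pointing down, gripper open.
Joint ranges: [-2.53, 2.53], [-0.77, 2.02], [0.04, 2.7], [-1, 4.14], [0.28, 2.66], [-3.11, 3.11]. Speed limits (rad/s): [2.57, 2.57, 3.14, 3.14, 3.14, 3.14].

### API

Orientations are given as a rotation vector (axis times angle).
In Python, from rig import r, imaging gives the robot as it stands.
- The arm moves only by the tool drive_tool, never from a script. Its argument "rows" is a list of rows, each an object with "linear": the shift along the tool's x, y, z in m, a list of three; "twist": the turn, a rotation vector about the tool's x, y, z in rad, a list of three; "claw": the opening, from 0 (shut) to 1 (fully open). In form: [{"linear": [tx, ty, tz], "twist": [ax, ay, az], "claw": claw}, ...]. A call has exactly 10 rows; each row shifts and turns the commanded pose from where the row before left it, along the tool's axes as they then stand; what a row does not reach is not made up. A row lasts 1/12 s, in which the tool goes at most 41.7 mm and 7.16 degrees, less where a joint would pass 70% of its speed; a pose out of reach is approached as far as the arm can. A call with a gripper value outside its range is refused whole. The fingers move at their own pace and stop on an object; "force" is the grip in N (left out, the last holds). Time passes only in rows, so rows that do not move let the fingers close, or fill a call up. It gives the time, the measured TCP pose, the force, the opening and the grip force at its end, in the units of the state.
- r.observe(): the state, without advancing time (a new reading comes with each control period).
- imaging.get_image(name): name is "scene" or "side" or "wrist"; returns the picture (420x560x3 uint8, blue, green, red); there is no depth.
- imaging.camera_params(name): a dict with "fovy" (degrees; the focal length in pixels is half the picture's height over the tangent of half this angle, whatever the lens; pixels are square), "cx", "cy" (the principal point, pixels), "position" and "attitude" of the camera in the world. Camera axes: x right, y down, z forward; pixel columns grow to the right and rows downward; lengths in m; the calibration is good to about 2 mm. The wrist camera is an equidistant fisheye: a pixel r from the principal point sees the ray r / f radians off the axis. A picture is of the moment at which its call begins: read the wrist's pose just before it. camera_params takes no time and is no camera call; for the wrist camera it gives the pose at the moment of the call.
- r.hand_in(): hands the job in; it is judged then, once.
The state is a dict: "time": time; "q": joint angles; "dq": joint speeds; "joint_torque": joint torques, N m; "position": TCP position; "ee_rot": TCP orientation; "contact_force": force on the tool from outside, world axes, zero at the start; "torque": the same for the moment, N m; "gripper_width": finger opening in m; "gripper_force": force on a finger pad.
Only numpy, scipy, OpenCV 4.12 (cv2) and the standard library are available. Lean on these libraries where they do the work, as an engineer would, in place of code of your own. Each camera call takes 0.05 s, during which the arm holds its last target. There are 200 camera calls.

### The job

Sort the loose levelling screws by thread pitch: lay each one in a lane of its own on the gauge plate whose teeth match its thread, whole thread on the teeth and dropped fully into the notches (either end may face you). Tidy up the empty parts cups that they came in by nesting them all, upright and fully home, in the cup fixed to the bench. Leave the vial and the small bottle where they are.

Things in the scene. Friction and masses are not known exactly. Their poses are not given: they have to be found in the camera images.
- gauge_fine_lane_l (a point): left lane (plate y +50 mm) of the fixed aluminium gauge plate, 100x146x8 mm, for 8 mm pitch. Two dark steel lanes 100 mm apart, each 70 mm long (x), 20 mm wide, 8 round teeth 3 mm high, 8 mm apart, tops 17 mm above the bench. Point: where a fully seated screw's middle lies, 24 mm above the bench, x along the lane, z up. Off pitch or off the notches a screw rides 5 mm high
- gauge_fine_lane_r (a point): the same point of the right lane (plate y -50 mm) of that 8 mm gauge plate; x along the lane, z up
- gauge_coarse_lane_l (a point): left lane (plate y +50 mm) of the fixed aluminium gauge plate, 100x146x8 mm, for 13 mm pitch. Two dark steel lanes 100 mm apart, each 70 mm long (x), 20 mm wide, 5 round teeth 3 mm high, 13 mm apart, tops 17 mm above the bench. Point: where a fully seated screw's middle lies, 24 mm above the bench, x along the lane, z up. Off pitch or off the notches a screw rides 5 mm high
- gauge_coarse_lane_r (a point): the same point of the right lane (plate y -50 mm) of that 13 mm gauge plate; x along the lane, z up
- screw_fine_1_mid (a point): loose steel levelling screw, fine thread: 9 ridges at 8 mm pitch, 24 mm over crests, core 12.4 mm. Point: middle of the thread, on the axis, 12 mm up as it lies on the bench. x runs from head to tip: hexagon head, 24 mm across flats, from -57 to -42 mm; thread -35 to +35 mm; tip +41 mm. 0.16 kg, mass centre within 6 mm of the point. May be absent
- screw_fine_2_mid (a point): loose steel levelling screw, fine thread: 9 ridges at 8 mm pitch, 24 mm over crests, core 12.4 mm. Point: middle of the thread, on the axis, 12 mm up as it lies on the bench. x runs from head to tip: hexagon head, 24 mm across flats, from -57 to -42 mm; thread -35 to +35 mm; tip +41 mm. 0.16 kg, mass centre within 6 mm of the point. May be absent
- screw_coarse_1_mid (a point): loose steel levelling screw, coarse thread: 6 ridges at 13 mm pitch, 24 mm over crests, core 12.4 mm. Point: middle of the thread, on the axis, 12 mm up as it lies on the bench. x runs from head to tip: hexagon head, 24 mm across flats, from -57 to -42 mm; thread -35 to +35 mm; tip +41 mm. 0.16 kg, mass centre within 6 mm of the point. May be absent
- screw_coarse_2_mid (a point): loose steel levelling screw, coarse thread: 6 ridges at 13 mm pitch, 24 mm over crests, core 12.4 mm. Point: middle of the thread, on the axis, 12 mm up as it lies on the bench. x runs from head to tip: hexagon head, 24 mm across flats, from -57 to -42 mm; thread -35 to +35 mm; tip +41 mm. 0.16 kg, mass centre within 6 mm of the point. May be absent
- cup_1_mid (a point): loose empty grey parts cup, 70 mm high, open upward: foot 32 mm across, flaring to 55 mm, then a straight rim band 66 mm across from 54 to 70 mm up, wall 3 mm, inner floor 20 mm above the foot. Nested, it stands 20 mm higher than the cup below. Point: on its axis (z), 35 mm above its foot. 0.07 kg. May be absent
- cup_2_mid (a point): loose empty grey parts cup, 70 mm high, open upward: foot 32 mm across, flaring to 55 mm, then a straight rim band 66 mm across from 54 to 70 mm up, wall 3 mm, inner floor 20 mm above the foot. Nested, it stands 20 mm higher than the cup below. Point: on its axis (z), 35 mm above its foot. 0.07 kg. May be absent
- cup_3_mid (a point): loose empty grey parts cup, 70 mm high, open upward: foot 32 mm across, flaring to 55 mm, then a straight rim band 66 mm across from 54 to 70 mm up, wall 3 mm, inner floor 20 mm above the foot. Nested, it stands 20 mm higher than the cup below. Point: on its axis (z), 35 mm above its foot. 0.07 kg. May be absent
- cup_4_mid (a point): loose empty grey parts cup, 70 mm high, open upward: foot 32 mm across, flaring to 55 mm, then a straight rim band 66 mm across from 54 to 70 mm up, wall 3 mm, inner floor 20 mm above the foot. Nested, it stands 20 mm higher than the cup below. Point: on its axis (z), 35 mm above its foot. 0.07 kg. May be absent
- base_cup_mid (a point): centre, 35 mm above its foot, of the fixed cup of the same shape, on a screwed-down square aluminium base plate 76 mm wide and 6 mm thick (so this point is 41 mm and its rim 76 mm above the bench); the stack is built in it
- vial_a: bystander: small white vial with a coloured cap, 22 mm across, 60 mm high, origin at its foot
- bottle_oil: bystander: small amber bottle with a black cap, 27 mm across, 65 mm high, origin at its foot
Things that resemble listed ones, but are neither listed nor needed, are in the scene too. Leave any purple look-alike of the part that bears screw_fine_2_mid alone.

How it is judged:
At the end, for the whole second after the job is handed in: each screw lies in a lane of its own pitch within 5 mm along, 3 mm across, 2 mm in height and 0.06 rad of the seated place; each cup stands upright (0.08 rad) within 6 mm of the fixed cup's axis, 20 mm (+-4) above a cup below; all at rest (((x of screw_fine_1_mid in the frame of gauge_fine_lane_l between -0.005 and 0.005 m and y of screw_fine_1_mid in the frame of gauge_fine_lane_l between -0.003 and 0.003 m and z of screw_fine_1_mid in the frame of gauge_fine_lane_l between -0.002 and 0.002 m and angle between the x axis of screw_fine_1_mid and the x axis of gauge_fine_lane_l, either way round below 0.06 rad) or (x of screw_fine_1_mid in the frame of gauge_fine_lane_r between -0.005 and 0.005 m and y of screw_fine_1_mid in the frame of gauge_fine_lane_r between -0.003 and 0.003 m and z of screw_fine_1_mid in the frame of gauge_fine_lane_r between -0.002 and 0.002 m and angle between the x axis of screw_fine_1_mid and the x axis of gauge_fine_lane_r, either way round below 0.06 rad)) and linear speed of each of screw_fine_1, screw_fine_2, screw_coarse_1, screw_coarse_2, cup_1, cup_2, cup_3, cup_4 below 0.03 m/s and ((x of screw_fine_2_mid in the frame of gauge_fine_lane_l between -0.005 and 0.005 m and y of screw_fine_2_mid in the frame of gauge_fine_lane_l between -0.003 and 0.003 m and z of screw_fine_2_mid in the frame of gauge_fine_lane_l between -0.002 and 0.002 m and angle between the x axis of screw_fine_2_mid and the x axis of gauge_fine_lane_l, either way round below 0.06 rad) or (x of screw_fine_2_mid in the frame of gauge_fine_lane_r between -0.005 and 0.005 m and y of screw_fine_2_mid in the frame of gauge_fine_lane_r between -0.003 and 0.003 m and z of screw_fine_2_mid in the frame of gauge_fine_lane_r between -0.002 and 0.002 m and angle between the x axis of screw_fine_2_mid and the x axis of gauge_fine_lane_r, either way round below 0.06 rad)) and ((x of screw_coarse_1_mid in the frame of gauge_coarse_lane_l between -0.005 and 0.005 m and y of screw_coarse_1_mid in the frame of gauge_coarse_lane_l between -0.003 and 0.003 m and z of screw_coarse_1_mid in the frame of gauge_coarse_lane_l between -0.002 and 0.002 m and angle between the x axis of screw_coarse_1_mid and the x axis of gauge_coarse_lane_l, either way round below 0.06 rad) or (x of screw_coarse_1_mid in the frame of gauge_coarse_lane_r between -0.005 and 0.005 m and y of screw_coarse_1_mid in the frame of gauge_coarse_lane_r between -0.003 and 0.003 m and z of screw_coarse_1_mid in the frame of gauge_coarse_lane_r between -0.002 and 0.002 m and angle between the x axis of screw_coarse_1_mid and the x axis of gauge_coarse_lane_r, either way round below 0.06 rad)) and ((x of screw_coarse_2_mid in the frame of gauge_coarse_lane_l between -0.005 and 0.005 m and y of screw_coarse_2_mid in the frame of gauge_coarse_lane_l between -0.003 and 0.003 m and z of screw_coarse_2_mid in the frame of gauge_coarse_lane_l between -0.002 and 0.002 m and angle between the x axis of screw_coarse_2_mid and the x axis of gauge_coarse_lane_l, either way round below 0.06 rad) or (x of screw_coarse_2_mid in the frame of gauge_coarse_lane_r between -0.005 and 0.005 m and y of screw_coarse_2_mid in the frame of gauge_coarse_lane_r between -0.003 and 0.003 m and z of screw_coarse_2_mid in the frame of gauge_coarse_lane_r between -0.002 and 0.002 m and angle between the x axis of screw_coarse_2_mid and the x axis of gauge_coarse_lane_r, either way round below 0.06 rad)) and horizontal distance between each of cup_1_mid, cup_2_mid, cup_3_mid, cup_4_mid and base_cup_mid below 0.006 m and angle between each of cup_1_mid, cup_2_mid, cup_3_mid, cup_4_mid's own z axis and vertical below 0.08 rad and z of cup_1_mid in the frame of base_cup_mid between 0.016 and 0.084 m and z of cup_2_mid in the frame of base_cup_mid between 0.016 and 0.084 m and z of cup_3_mid in the frame of base_cup_mid between 0.016 and 0.084 m and z of cup_4_mid in the frame of base_cup_mid between 0.016 and 0.084 m and (z of cup_1_mid in the frame of base_cup_mid between 0.016 and 0.024 m or z of cup_1_mid in the frame of cup_2_mid between 0.016 and 0.024 m or z of cup_1_mid in the frame of cup_3_mid between 0.016 and 0.024 m or z of cup_1_mid in the frame of cup_4_mid between 0.016 and 0.024 m) and (z of cup_2_mid in the frame of base_cup_mid between 0.016 and 0.024 m or z of cup_2_mid in the frame of cup_1_mid between 0.016 and 0.024 m or z of cup_2_mid in the frame of cup_3_mid between 0.016 and 0.024 m or z of cup_2_mid in the frame of cup_4_mid between 0.016 and 0.024 m) and (z of cup_3_mid in the frame of base_cup_mid between 0.016 and 0.024 m or z of cup_3_mid in the frame of cup_1_mid between 0.016 and 0.024 m or z of cup_3_mid in the frame of cup_2_mid between 0.016 and 0.024 m or z of cup_3_mid in the frame of cup_4_mid between 0.016 and 0.024 m) and (z of cup_4_mid in the frame of base_cup_mid between 0.016 and 0.024 m or z of cup_4_mid in the frame of cup_1_mid between 0.016 and 0.024 m or z of cup_4_mid in the frame of cup_2_mid between 0.016 and 0.024 m or z of cup_4_mid in the frame of cup_3_mid between 0.016 and 0.024 m)); the robot touches nothing.
It fails at once if the vial or the small bottle is displaced by more than 30 mm (distance of any of vial_a, bottle_oil from where it was at the start of the episode above 0.03 m).
Of screw_fine_1, screw_fine_2, screw_coarse_1, screw_coarse_2 only 3 to 4 are there at a start; the rules pass over those that are not, and their reading is None.
Of cup_1, cup_2, cup_3, cup_4 only 3 to 4 are there at a start; the rules pass over those that are not, and their reading is None.
At some moment in a run one of screw_fine_1, screw_fine_2, screw_coarse_1, screw_coarse_2 may be knocked a few centimetres aside while the robot is not near it.
Once in a run the grip may slacken for a moment while it holds something.
It also fails if it takes over 210 s, if anything falls off the work surface, if the arm or the gripper's body presses on something with over 40 N, if the wrist force passes 120 N, or if a joint passes its speed limit or range.

## Working session

There is one attempt and no reset: what is moved stays moved. The work goes in short steps, Python scripts to look and compute and a tool call to move; the robot and the scene stay as the last step left them, time stands still between calls to the robot, and variables do not carry over. Pictures are saved under pics/ and viewed, at most 14 in all, crops included, and the job is handed in when it is done.

Besides the shell and the picture viewer there is one more tool, called after "Request:" as name([rows], argument=value, ...), one row to a line, values as JSON. drive_tool: Moves the arm, as the interface text tells. Its arguments: {"type":"object","properties":{"rows":{"type":"array"},"force":{"type":"number"}},"required":["rows"]}

```bash
mkdir -p pics; ls; cat > h.py <<'E'
import numpy as np, cv2
from scipy.spatial.transform import Rotation as R
from rig import r, imaging
def grab(n,save=None):
    p=imaging.camera_params(n); im=imaging.get_image(n)
    if save: cv2.imwrite('pics/'+save,im)
    return im,p
E
python3 - <<'E'
from h import *
print(r.tip_reach, r.observe())
for n in("scene","side","wrist"):
    im,p=grab(n,n+'0.png'); print(n,p)
a=[cv2.imread('pics/%s0.png'%n) for n in("scene","side")]
E
```

```text
pics
0.022 {'time': 0.0, 'q': array([ 1.18897639e+00,  3.42751673e-01,  1.52504721e+00, -1.72587842e-05,
        1.27539036e+00, -1.45975259e-01]), 'dq': array([-0.00063733,  0.00086084,  0.00029858, -0.00216748,  0.00027471,
        0.00112327]), 'joint_torque': array([-1.03704246e-03, -4.31245708e+01, -2.44220906e+01,  7.17262086e-02,
        5.59456449e-02, -1.23304726e-04]), 'position': array([0.12249933, 0.51011258, 0.24801937]), 'ee_rot': array([-3.69550864e-01, -3.11937722e+00,  2.42755392e-03]), 'contact_force': array([0.13255213, 0.16418859, 1.14331901]), 'torque': array([0.01757629, 0.02036379, 0.00134486]), 'gripper_force': 0.0, 'gripper_width': 0.09169044516673198}
scene {'fovy': 50.65020773960407, 'cx': 272.76003247465775, 'cy': 215.80757621953313, 'position': array([ 0.10126391, -0.71485715,  0.71607354]), 'attitude': array([-2.13707579,  0.57258379, -0.29131241])}
side {'fovy': 47.37073890964017, 'cx': 278.71185330103134, 'cy': 197.58998776634172, 'position': array([0.02707028, 0.94001063, 0.98468597]), 'attitude': array([-0.71417155,  2.60799422, -1.15422034])}
wrist {'fovy': 65.70646984690485, 'cx': 278.75071062109447, 'cy': 209.4726266593745, 'position': array([0.05084329, 0.52744099, 0.38416557]), 'attitude': array([2.28856659, 1.8044596 , 0.24713365])}
```

View pics/scene0.png

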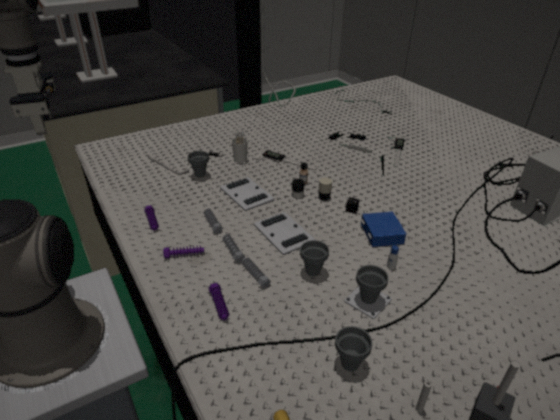

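View pics/side0.png

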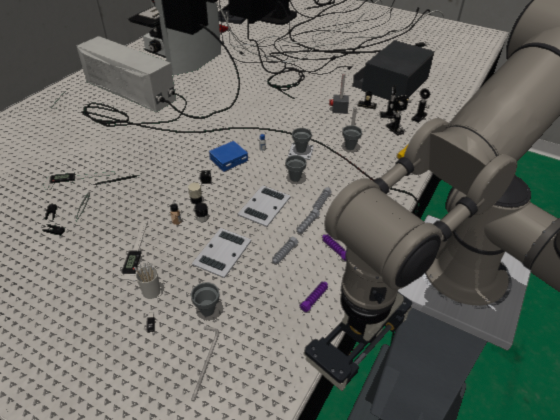

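The scene picture shows three grey screws at about (213,220), (233,247) and (256,271), with purple look-alikes beside them. The gauge plates are at (246,191) and (283,231). Loose cups are at (199,164), (314,258) and (352,350), and the base cup is at (371,285) on its plate. The vial is at (393,257) and the amber bottle at (304,172). In the side view the screws are at (285,250), (308,221) and (322,200), and the arm hides part of the area.

```bash
cat >> h.py <<'E'
def ray(p,u,v,fish=False):
    f=210/np.tan(np.radians(p['fovy'])/2)
    a,b=(u-p['cx']),(v-p['cy'])
    if fish:
        rr=np.hypot(a,b); t=rr/f; d=np.array([a/rr*np.sin(t),b/rr*np.sin(t),np.cos(t)]) if rr>0 else np.array([0,0,1.])
    else: d=np.array([a/f,b/f,1.])
    return np.array(p['position']), R.from_rotvec(p['attitude']).apply(d/np.linalg.norm(d))
def onz(p,u,v,z,fish=False):
    o,d=ray(p,u,v,fish); return o+d*(z-o[2])/d[2]
E
python3 - <<'E'
from h import *
im=cv2.imread('pics/scene0.png'); p=imaging.camera_params('scene')
for n,u,v,z in [('s1',213,220,.012),('s2',233,247,.012),('s3',256,271,.012),('g1',246,191,.008),('g2',283,231,.008),('c1rim',199,156,.07),('c2rim',314,250,.07),('c3rim',353,341,.07),('base rim',372,277,.076),('vial',392,266,0),('bottle',304,180,0)]:
    q=onz(p,u,v,z); print(n,q.round(3),np.hypot(q[0],q[1]).round(3))
c=cv2.convertScaleAbs(im[140:320,130:310],alpha=2.2); c=cv2.resize(c,None,fx=3.3,fy=3.3,interpolation=cv2.INTER_CUBIC)
w=cv2.convertScaleAbs(cv2.imread('pics/wrist0.png'),alpha=2)
cv2.imwrite('pics/c0.png',c); cv2.imwrite('pics/w0b.png',w)
E
```

```text
s1 [0.439 0.192 0.012] 0.479
s2 [0.436 0.064 0.012] 0.441
s3 [ 0.445 -0.041  0.012] 0.447
g1 [0.584 0.281 0.008] 0.648
g2 [0.579 0.061 0.008] 0.582
c1rim [0.508 0.441 0.07 ] 0.673
c2rim [ 0.562 -0.101  0.07 ] 0.571
c3rim [ 0.48  -0.343  0.07 ] 0.59
base rim [ 0.612 -0.238  0.076] 0.657
vial [ 0.739 -0.176  0.   ] 0.76
bottle [0.773 0.258 0.   ] 0.815
```

View pics/c0.png

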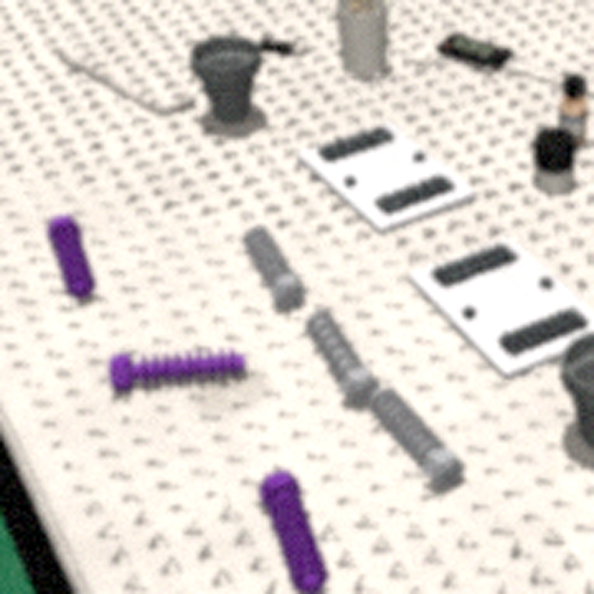

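View pics/w0b.png

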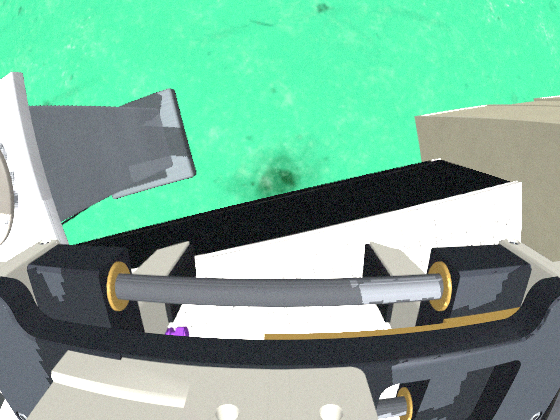

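The crop shows three grey screws with their heads toward the lower right: crop (290,290), (358,385) and (443,470). The purple look-alikes are at left and below. The two gauge plates have dark lanes. The wrist view shows only floor and gripper, so I need the camera's geometry in the tool frame.

```bash
cat >> h.py <<'E'
def cur():
    s=r.observe(); return np.array(s['position']),R.from_rotvec(s['ee_rot']),s
def Rdown(yaw): # tool y at angle yaw (mod 2pi), z down
    c,s=np.cos(yaw),np.sin(yaw); return R.from_matrix(np.array([[-s,c,0],[c,s,0],[0,0,-1]]).T.T)
def plan(p1,yaw,p0=None,R0=None,n=10):
    """row to repeat n times; returns next (p,R)"""
    if p0 is None: p0,R0,_=cur()
    R1=Rdown(yaw); w=(R0.inv()*R1).as_rotvec()/n
    A=sum((R.from_rotvec(w*k).as_matrix() for k in range(n)))
    l=np.linalg.solve(A,R0.inv().apply(np.array(p1)-p0))
    print('n',n,'lin',l.round(4),'tw',w.round(4),'max',np.linalg.norm(l).round(4),np.degrees(np.linalg.norm(w)).round(2))
    return np.array(p1),R1
E
python3 - <<'E'
from h import *
p,R0,s=cur(); c=imaging.camera_params('wrist')
print(R0.as_matrix().round(3), Rdown(1.334).as_matrix().round(3))
print('cam in tool',R0.inv().apply(c['position']-p).round(4)); M=(R0.inv()*R.from_rotvec(c['attitude'])).as_matrix(); print(M.round(3))
# scene+side cup rims
for n in('scene','side'):
    im=cv2.imread('pics/%s0.png'%n); 
    print(n,[im[y,x].tolist() for y,x in ([(164,199),(258,314),(350,352),(231,283),(220,213)] if n=='scene' else [(300,206),(165,295),(140,350),(250,285)])])
E
```

```text
[[-0.972  0.234 -0.   ]
 [ 0.234  0.972 -0.001]
 [ 0.    -0.001 -1.   ]] [[-0.972  0.235  0.   ]
 [ 0.235  0.972  0.   ]
 [ 0.     0.    -1.   ]]
cam in tool [ 7.37e-02 -1.00e-04 -1.36e-01]
[[ 0.    -0.962 -0.272]
 [ 1.     0.    -0.001]
 [ 0.001 -0.272  0.962]]
scene [[34, 34, 34], [47, 46, 47], [51, 53, 51], [119, 119, 121], [65, 64, 66]]
side [[84, 85, 82], [64, 65, 63], [39, 40, 38], [102, 100, 99]]
```

```bash
python3 - <<'E'
from h import *
a=plan([.26,.42,.30],0.4); b=plan([.40,.26,.32],-0.6,*a); b=plan([.44,.10,.32],-1.571,*b)
E
```

```text
n 10 lin [-0.017   0.0013 -0.0052] tw [-0.0001  0.      0.0935] max 0.0178 5.36
n 10 lin [-0.0159  0.0154 -0.002 ] tw [0.  0.  0.1] max 0.0223 5.73
n 10 lin [-0.0049  0.0164  0.    ] tw [0.     0.     0.0971] max 0.0172 5.56
```

Request:
drive_tool([
  {"linear":[-0.017,0.0013,-0.0052],"twist":[0,0,0.0935],"claw":1},
  {"linear":[-0.017,0.0013,-0.0052],"twist":[0,0,0.0935],"claw":1},
  {"linear":[-0.017,0.0013,-0.0052],"twist":[0,0,0.0935],"claw":1},
  {"linear":[-0.017,0.0013,-0.0052],"twist":[0,0,0.0935],"claw":1},
  {"linear":[-0.017,0.0013,-0.0052],"twist":[0,0,0.0935],"claw":1},
  {"linear":[-0.017,0.0013,-0.0052],"twist":[0,0,0.0935],"claw":1},
  {"linear":[-0.017,0.0013,-0.0052],"twist":[0,0,0.0935],"claw":1},
  {"linear":[-0.017,0.0013,-0.0052],"twist":[0,0,0.0935],"claw":1},
  {"linear":[-0.017,0.0013,-0.0052],"twist":[0,0,0.0935],"claw":1},
  {"linear":[-0.017,0.0013,-0.0052],"twist":[0,0,0.0935],"claw":1},
])

```text
time: 0.98
position: [0.2607, 0.4197, 0.3006]
ee_rot: [-1.742, -2.614, 0.001]
contact_force: [1.4, -0.6, -0.1]
gripper_width: 0.0921
gripper_force: 0.0
```

Request:
drive_tool([
  {"linear":[-0.0159,0.0154,-0.002],"twist":[0,0,0.1],"claw":1},
  {"linear":[-0.0159,0.0154,-0.002],"twist":[0,0,0.1],"claw":1},
  {"linear":[-0.0159,0.0154,-0.002],"twist":[0,0,0.1],"claw":1},
  {"linear":[-0.0159,0.0154,-0.002],"twist":[0,0,0.1],"claw":1},
  {"linear":[-0.0159,0.0154,-0.002],"twist":[0,0,0.1],"claw":1},
  {"linear":[-0.0159,0.0154,-0.002],"twist":[0,0,0.1],"claw":1},
  {"linear":[-0.0159,0.0154,-0.002],"twist":[0,0,0.1],"claw":1},
  {"linear":[-0.0159,0.0154,-0.002],"twist":[0,0,0.1],"claw":1},
  {"linear":[-0.0159,0.0154,-0.002],"twist":[0,0,0.1],"claw":1},
  {"linear":[-0.0159,0.0154,-0.002],"twist":[0,0,0.1],"claw":1},
])

```text
time: 1.82
position: [0.4005, 0.2596, 0.3204]
ee_rot: [-2.782, -1.459, 0.001]
contact_force: [-0.1, 0.2, 0.5]
gripper_width: 0.0916
gripper_force: 0.0
```

Request:
drive_tool([
  {"linear":[-0.0049,0.0164,0],"twist":[0,0,0.0971],"claw":1},
  {"linear":[-0.0049,0.0164,0],"twist":[0,0,0.0971],"claw":1},
  {"linear":[-0.0049,0.0164,0],"twist":[0,0,0.0971],"claw":1},
  {"linear":[-0.0049,0.0164,0],"twist":[0,0,0.0971],"claw":1},
  {"linear":[-0.0049,0.0164,0],"twist":[0,0,0.0971],"claw":1},
  {"linear":[-0.0049,0.0164,0],"twist":[0,0,0.0971],"claw":1},
  {"linear":[-0.0049,0.0164,0],"twist":[0,0,0.0971],"claw":1},
  {"linear":[-0.0049,0.0164,0],"twist":[0,0,0.0971],"claw":1},
  {"linear":[-0.0049,0.0164,0],"twist":[0,0,0.0971],"claw":1},
  {"linear":[-0.0049,0.0164,0],"twist":[0,0,0.0971],"claw":1},
])

```text
time: 2.65
position: [0.4397, 0.1, 0.3204]
ee_rot: [3.142, -0.008, -0.001]
contact_force: [0.0, -0.6, 0.2]
gripper_width: 0.092
gripper_force: 0.0
```

```bash
python3 - <<'E'
from h import *
import json
p,R0,s=cur(); print(s['time'],p,s['ee_rot'],s['q'].round(2))
im,c=grab('wrist','w1.png'); 
cv2.imwrite('pics/w1b.png',cv2.resize(cv2.convertScaleAbs(im,alpha=1.5),(800,600),interpolation=cv2.INTER_CUBIC))
json.dump({k:np.array(v).tolist() for k,v in c.items()},open('pics/w1.json','w'))
E
```

```text
2.65 [0.43967115 0.10002006 0.320381  ] [ 3.14156683e+00 -8.05073991e-03 -9.31953725e-04] [0.05 0.15 1.58 0.   1.41 1.63]
```

View pics/w1b.png

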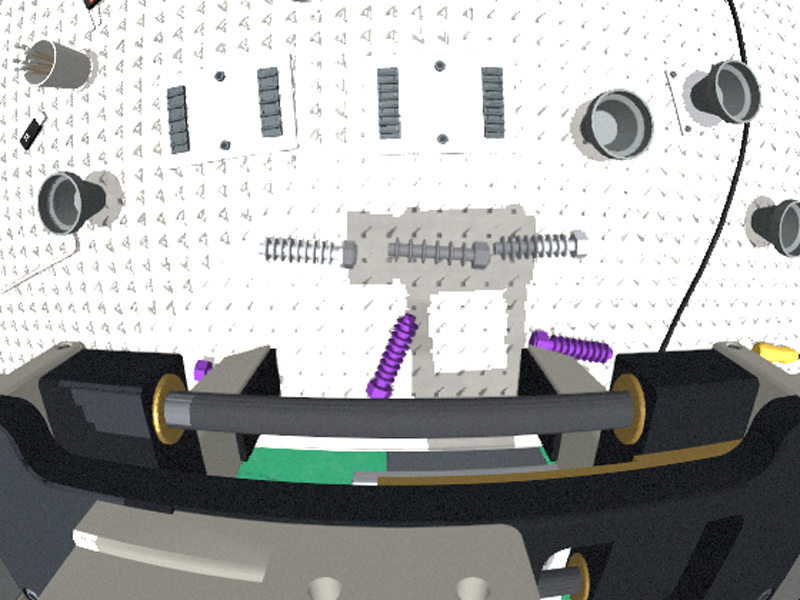

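The wrist view shows the coarse plate (5 teeth per lane) at left, with lanes at (178,120) and (270,102). The fine plate (8 teeth) has lanes at (388,102) and (493,102). The screws are at (305,252), (438,253) and (540,246): the outer two look fine and the middle one coarse. Loose cups are at (66,203), (618,124) and (785,227), and the base cup is at (735,91). Next I measure them.

```bash
cat >> h.py <<'E'
import itertools,json
def circ(pts,rad,tol=.0015):
    best=(0,None); rng=np.random.default_rng(0)
    for _ in range(3000):
        a,b=pts[rng.choice(len(pts),2,replace=False)]; d=b-a; L=np.hypot(*d)
        if L<.02 or L>2*rad: continue
        m=(a+b)/2; h=np.sqrt(rad**2-L*L/4); nrm=np.array([-d[1],d[0]])/L
        for s in(1,-1):
            c=m+s*h*nrm; k=(abs(np.hypot(*(pts-c).T)-rad)<tol).sum()
            if k>best[0]: best=(k,c)
    c=best[1]; I=pts[abs(np.hypot(*(pts-c).T)-rad)<2*tol]
    from scipy.optimize import least_squares
    f=least_squares(lambda q:np.hypot(*(I-q[:2]).T)-q[2],[*c,rad],loss='soft_l1',f_scale=.001).x
    return c.round(4),f.round(4),best[0],len(pts)
def proj(p,cnt,z,fish=True): return np.array([onz(p,u,v,z,fish)[:2] for u,v in cnt.reshape(-1,2).astype(float)])
def blobs(mask,amin=60):
    cs,_=cv2.findContours(mask,cv2.RETR_EXTERNAL,cv2.CHAIN_APPROX_NONE); return [c for c in cs if cv2.contourArea(c)>amin]
def rect(P):
    (c,(w,h),a)=cv2.minAreaRect((P*1000).astype(np.float32))
    if w<h: w,h,a=h,w,a+90
    return np.array(c).round(1),round(w,1),round(h,1),round((a+90)%180-90,1)
E
python3 - <<'E'
from h import *
im=cv2.imread('pics/w1.png'); c=json.load(open('pics/w1.json')); g=cv2.cvtColor(im,cv2.COLOR_BGR2GRAY); g[230:]=255
print(im[72,200],im[80,433],im[71,270],im[150,460],im[175,210],im[178,305], im[160,300])
def box(x0,y0,x1,y1): 
    m=np.zeros_like(g); m[int(y0/1.4286):int(y1/1.4286),int(x0/1.4286):int(x1/1.4286)]=1; return m
for n,b in dict(coarseL=(150,70,205,165),coarseR=(245,55,297,150),fineL=(365,55,415,150),fineR=(470,55,515,150)).items():
    m=((g<100)*box(*b)*255).astype(np.uint8)
    for k in blobs(cv2.morphologyEx(m,cv2.MORPH_CLOSE,np.ones((3,3))),200): print(n,[ (z,rect(proj(c,k,z))) for z in(.012,.017)])
for n,b in dict(cupA=(35,165,130,240),cupB=(578,85,660,165),base=(685,55,765,130),cupC=(745,190,800,260)).items():
    m=((g<110)*box(*b)*255).astype(np.uint8); k=max(blobs(m),key=cv2.contourArea)
    print(n,circ(proj(c,k,.076 if n=='base' else .07),.033))
E
```

```text
[243 240 237] [56 57 52] [97 95 88] [189 193 197] [201 197 192] [77 75 73] [124 125 128]
coarseL [(0.012, (array([577.8, 323.2]), 70.0, 22.5, 4.4)), (0.017, (array([577.1, 320.7]), 69.2, 22.2, 4.4))]
coarseR [(0.012, (array([585.2, 223.3]), 69.9, 20.5, 4.3)), (0.017, (array([584.4, 221.9]), 69.2, 20.3, 4.3))]
fineL [(0.012, (array([579.1, 108.6]), 68.8, 19.0, 1.3)), (0.017, (array([578.4, 108.5]), 68.0, 18.8, 1.3))]
fineR [(0.012, (array([581.5,   9.1]), 69.8, 19.8, 1.5)), (0.017, (array([580.7,  10.2]), 69.0, 19.6, 1.5))]
cupA (array([0.5053, 0.4387]), array([0.5051, 0.4392, 0.0325]), np.int64(62), 208)
cupB (array([ 0.5638, -0.0959]), array([ 0.5639, -0.0998,  0.0298]), np.int64(47), 194)
base (array([ 0.6159, -0.2312]), array([ 0.6157, -0.2318,  0.0325]), np.int64(55), 228)
cupC (array([ 0.4865, -0.3125]), array([ 0.4866, -0.3133,  0.0324]), np.int64(38), 163)
```

```bash
python3 - <<'E'
from h import *
im=cv2.imread('pics/scene0.png'); p=imaging.camera_params('scene'); g=cv2.cvtColor(im,cv2.COLOR_BGR2GRAY)
for n,b,z in [('A',(180,145,216,182),.07),('B',(294,235,335,282),.07),('C',(328,322,378,376),.07),('base',(350,260,392,308),.076)]:
    m=np.zeros_like(g); x0,y0,x1,y1=b; m[y0:y1,x0:x1]=(g[y0:y1,x0:x1]<75)*255
    k=max(blobs(m),key=cv2.contourArea); print(n,circ(proj(p,k,z,False),.033,.002))
plan([.50,-.2,.32],-1.571)
E
```

```text
A (array([0.5056, 0.4426]), array([0.5058, 0.4424, 0.0334]), np.int64(22), 103)
B (array([ 0.561 , -0.1016]), array([ 0.5611, -0.1014,  0.0333]), np.int64(42), 121)
C (array([ 0.4797, -0.3429]), array([ 0.4794, -0.3439,  0.0333]), np.int64(60), 180)
base (array([ 0.6137, -0.2354]), array([ 0.6136, -0.2354,  0.0327]), np.int64(45), 126)
n 10 lin [0.0063 0.0297 0.0001] tw [ 0.0002  0.0001 -0.0012] max 0.0304 0.07
```

Request:
drive_tool([
  {"linear":[0.0063,0.0297,0],"twist":[0,0,-0.0012],"claw":1},
  {"linear":[0.0063,0.0297,0],"twist":[0,0,-0.0012],"claw":1},
  {"linear":[0.0063,0.0297,0],"twist":[0,0,-0.0012],"claw":1},
  {"linear":[0.0063,0.0297,0],"twist":[0,0,-0.0012],"claw":1},
  {"linear":[0.0063,0.0297,0],"twist":[0,0,-0.0012],"claw":1},
  {"linear":[0.0063,0.0297,0],"twist":[0,0,-0.0012],"claw":1},
  {"linear":[0.0063,0.0297,0],"twist":[0,0,-0.0012],"claw":1},
  {"linear":[0.0063,0.0297,0],"twist":[0,0,-0.0012],"claw":1},
  {"linear":[0.0063,0.0297,0],"twist":[0,0,-0.0012],"claw":1},
  {"linear":[0.0063,0.0297,0],"twist":[0,0,-0.0012],"claw":1},
])

```text
time: 3.53
position: [0.5045, -0.1969, 0.3204]
ee_rot: [-3.141, -0.021, 0.0]
contact_force: [0.5, 0.1, -0.1]
gripper_width: 0.0915
gripper_force: 0.0
```

```bash
python3 - <<'E'
from h import *
p,R0,s=cur(); print(s['time'],p)
im,c=grab('wrist','w2.png'); g=cv2.cvtColor(im,cv2.COLOR_BGR2GRAY); g[245:]=255
for n,e,z in [('B',(.562,-.100),.07),('base',(.6145,-.234),.076),('C',(.48,-.343),.07)]:
    # predicted window: keep dark pixels whose projection at rim height lies within 42 mm
    m=((g<110)*255).astype(np.uint8)
    P=[]
    for k in blobs(m,30):
        q=proj(c,k,z); d=np.hypot(*(q-e).T); P.append(q[d<.042])
    P=np.vstack(P); print(n,circ(P,.033))
E
```

```text
3.5333 [ 0.50446687 -0.19694773  0.32043431]
B (array([ 0.5665, -0.102 ]), array([ 0.5653, -0.1026,  0.0315]), np.int64(98), 275)
base (array([ 0.616 , -0.2303]), array([ 0.616 , -0.2339,  0.0301]), np.int64(74), 217)
C (array([ 0.4856, -0.3408]), array([ 0.4851, -0.3407,  0.0328]), np.int64(94), 172)
```

```bash
python3 - <<'E'
from h import *
for i in range(3):
    p,R0,s=cur(); c=imaging.camera_params('wrist'); print(p.round(4),s['ee_rot'].round(4), c['position'].round(4)); imaging.get_image('wrist')
plan([.563,-.1015,.14],-1.571)
E
```

```text
[ 0.5052 -0.202   0.3197] [ 3.139e+00  1.580e-02 -5.000e-04] [ 0.5775 -0.2008  0.4557]
[ 0.5047 -0.1993  0.3196] [ 3.141e+00  1.440e-02 -1.500e-03] [ 0.5771 -0.1985  0.4555]
[ 0.5043 -0.1972  0.3197] [-3.1406e+00 -1.5700e-02  2.0000e-03] [ 0.5767 -0.1965  0.4556]
n 10 lin [ 0.006  -0.0094  0.018 ] tw [-0.0001  0.0001  0.0012] max 0.0212 0.07
```

```bash
python3 - <<'E'
from h import *
for i in range(10):
    p,R0,s=cur(); print(p.round(4),s['q'].round(4),s['dq'].round(3)); imaging.get_image('wrist')
E
```

```text
[ 0.5042 -0.1959  0.32  ] [-5.1250e-01  3.2840e-01  1.3472e+00  5.0000e-04  1.4675e+00  1.0469e+00] [ 0.031 -0.021  0.017  0.004  0.003  0.006]
[ 0.5042 -0.1951  0.3203] [-5.1130e-01  3.2740e-01  1.3478e+00  6.0000e-04  1.4675e+00  1.0471e+00] [ 0.018 -0.017  0.009 -0.001 -0.     0.002]
[ 0.5042 -0.1947  0.3206] [-5.1060e-01  3.2680e-01  1.3480e+00  5.0000e-04  1.4675e+00  1.0471e+00] [ 0.01  -0.01   0.    -0.001 -0.002 -0.   ]
[ 0.5042 -0.1945  0.3208] [-5.1020e-01  3.2640e-01  1.3480e+00  4.0000e-04  1.4675e+00  1.0471e+00] [ 0.005 -0.004 -0.    -0.001  0.    -0.001]
[ 0.5043 -0.1945  0.3209] [-5.1010e-01  3.2620e-01  1.3479e+00  3.0000e-04  1.4674e+00  1.0470e+00] [-0.002 -0.002 -0.004 -0.    -0.001 -0.001]
[ 0.5043 -0.1946  0.321 ] [-5.1030e-01  3.2620e-01  1.3477e+00  2.0000e-04  1.4674e+00  1.0470e+00] [-0.003 -0.002 -0.002 -0.001 -0.001  0.   ]
[ 0.5043 -0.1947  0.321 ] [-5.1040e-01  3.2630e-01  1.3476e+00  2.0000e-04  1.4674e+00  1.0470e+00] [-0.002  0.001 -0.001  0.002  0.001  0.   ]
[ 0.5043 -0.1949  0.321 ] [-5.1060e-01  3.2640e-01  1.3474e+00  1.0000e-04  1.4674e+00  1.0470e+00] [-0.004  0.003 -0.004 -0.002  0.001  0.002]
[ 0.5043 -0.1951  0.321 ] [-5.1090e-01  3.2660e-01  1.3473e+00  2.0000e-04  1.4673e+00  1.0470e+00] [-0.005  0.003 -0.002  0.    -0.001 -0.002]
[ 0.5043 -0.1952  0.3209] [-5.1120e-01  3.2670e-01  1.3472e+00  1.0000e-04  1.4673e+00  1.0470e+00] [-0.006  0.003 -0.002  0.001 -0.     0.   ]
```

```bash
python3 - <<'E'
from h import *
p,R0,s=cur(); print(s['time'],p)
im,c=grab('wrist','w3.png'); g=cv2.cvtColor(im,cv2.COLOR_BGR2GRAY); g[245:]=255
for n,e,z in [('B',(.562,-.100),.07),('base',(.6145,-.234),.076),('C',(.48,-.343),.07)]:
    m=((g<110)*255).astype(np.uint8); P=[]
    for k in blobs(m,30):
        q=proj(c,k,z); d=np.hypot(*(q-e).T); P.append(q[d<.042])
    P=np.vstack(P); print(n,circ(P,.033))
a=plan([.563,-.1015,.13],-1.5708); b=plan([.563,-.1015,.066],-1.5708,*a)
E
```

```text
4.2333 [ 0.5043011  -0.19534627  0.32088587]
B (array([ 0.5679, -0.1027]), array([ 0.5659, -0.1028,  0.0318]), np.int64(101), 282)
base (array([ 0.6162, -0.2303]), array([ 0.6162, -0.2342,  0.03  ]), np.int64(73), 207)
C (array([ 0.4856, -0.3407]), array([ 0.4852, -0.3407,  0.0328]), np.int64(95), 231)
n 10 lin [ 0.0059 -0.0094  0.0191] tw [-0.     -0.      0.0012] max 0.0221 0.07
n 10 lin [0.     0.     0.0064] tw [0. 0. 0.] max 0.0064 0.0
```

Request:
drive_tool([
  {"linear":[0.006,-0.0093,0.0191],"twist":[0,0,0.0012],"claw":1},
  {"linear":[0.006,-0.0093,0.0191],"twist":[0,0,0.0012],"claw":1},
  {"linear":[0.006,-0.0093,0.0191],"twist":[0,0,0.0012],"claw":1},
  {"linear":[0.006,-0.0093,0.0191],"twist":[0,0,0.0012],"claw":1},
  {"linear":[0.006,-0.0093,0.0191],"twist":[0,0,0.0012],"claw":1},
  {"linear":[0.006,-0.0093,0.0191],"twist":[0,0,0.0012],"claw":1},
  {"linear":[0.006,-0.0093,0.0191],"twist":[0,0,0.0012],"claw":1},
  {"linear":[0.006,-0.0093,0.0191],"twist":[0,0,0.0012],"claw":1},
  {"linear":[0.006,-0.0093,0.0191],"twist":[0,0,0.0012],"claw":1},
  {"linear":[0.006,-0.0093,0.0191],"twist":[0,0,0.0012],"claw":1},
], force=20)

```text
time: 5.12
position: [0.564, -0.1018, 0.1288]
ee_rot: [-3.142, 0.0, -0.0]
contact_force: [0.2, -0.6, 0.1]
gripper_width: 0.092
gripper_force: 0.0
```

Request:
drive_tool([
  {"linear":[0,0,0],"twist":[0,0,0],"claw":1},
  {"linear":[0,0,0],"twist":[0,0,0],"claw":1},
  {"linear":[0,0,0],"twist":[0,0,0],"claw":1},
  {"linear":[0,0,0],"twist":[0,0,0],"claw":1},
  {"linear":[0,0,0.01],"twist":[0,0,0],"claw":1},
  {"linear":[0,0,0.014],"twist":[0,0,0],"claw":1},
  {"linear":[0,0,0.015],"twist":[0,0,0],"claw":1},
  {"linear":[0,0,0.015],"twist":[0,0,0],"claw":1},
  {"linear":[0,0,0.01],"twist":[0,0,0],"claw":1},
  {"linear":[0,0,0],"twist":[0,0,0],"claw":1},
])

```text
time: 5.95
position: [0.5624, -0.1024, 0.0637]
ee_rot: [-3.14, 0.001, 0.005]
contact_force: [-0.7, 0.7, -0.1]
gripper_width: 0.0921
gripper_force: 0.0
```

Request:
drive_tool([
  {"linear":[0,0,0],"twist":[0,0,0],"claw":0.6},
  {"linear":[0,0,0],"twist":[0,0,0],"claw":0.6},
  {"linear":[0,0,0],"twist":[0,0,0],"claw":0.6},
  {"linear":[0,0,0],"twist":[0,0,0],"claw":0.6},
  {"linear":[0,0,0],"twist":[0,0,0],"claw":0.6},
  {"linear":[0,0,0],"twist":[0,0,0],"claw":0.6},
  {"linear":[0,0,0],"twist":[0,0,0],"claw":0.6},
  {"linear":[0,0,0],"twist":[0,0,0],"claw":0.6},
  {"linear":[0,0,0],"twist":[0,0,0],"claw":0.6},
  {"linear":[0,0,0],"twist":[0,0,0],"claw":0.6},
])

```text
time: 6.78
position: [0.5642, -0.1023, 0.0663]
ee_rot: [3.141, -0.0, 0.002]
contact_force: [-0.1, 1.9, 5.5]
gripper_width: 0.064
gripper_force: 20.0
```

```bash
python3 - <<'E'
from h import *
p,R0,s=cur(); print(s['time'],p,s['ee_rot'],s['gripper_width'])
z0=p[2]
a=plan([p[0],p[1],z0+.11],-1.5708); b=plan([.615,-.234,z0+.11],-1.5708,*a); plan([.615,-.234,z0+.028],-1.5708,*b)
E
```

```text
6.7833 [ 0.56417175 -0.10232261  0.06632935] [ 3.14143577e+00 -1.55830674e-04  2.16299810e-03] 0.06397040118195185
n 10 lin [ 0.     0.    -0.011] tw [ 0.     -0.0001 -0.    ] max 0.011 0.01
n 10 lin [0.0051 0.0132 0.    ] tw [0. 0. 0.] max 0.0141 0.0
n 10 lin [0.     0.     0.0082] tw [0. 0. 0.] max 0.0082 0.0
```

Request:
drive_tool([
  {"linear":[0,0,-0.006],"twist":[0,0,0],"claw":0.6},
  {"linear":[0,0,-0.012],"twist":[0,0,0],"claw":0.6},
  {"linear":[0,0,-0.012],"twist":[0,0,0],"claw":0.6},
  {"linear":[0,0,-0.012],"twist":[0,0,0],"claw":0.6},
  {"linear":[0,0,-0.012],"twist":[0,0,0],"claw":0.6},
  {"linear":[0,0,-0.012],"twist":[0,0,0],"claw":0.6},
  {"linear":[0,0,-0.012],"twist":[0,0,0],"claw":0.6},
  {"linear":[0,0,-0.012],"twist":[0,0,0],"claw":0.6},
  {"linear":[0,0,-0.012],"twist":[0,0,0],"claw":0.6},
  {"linear":[0,0,-0.008],"twist":[0,0,0],"claw":0.6},
])

```text
time: 7.62
position: [0.5637, -0.1025, 0.1767]
ee_rot: [3.141, -0.0, 0.001]
contact_force: [-0.2, -0.2, -0.2]
gripper_width: 0.0641
gripper_force: 20.0
```

Request:
drive_tool([
  {"linear":[0.0051,0.0132,0],"twist":[0,0,0],"claw":0.6},
  {"linear":[0.0051,0.0132,0],"twist":[0,0,0],"claw":0.6},
  {"linear":[0.0051,0.0132,0],"twist":[0,0,0],"claw":0.6},
  {"linear":[0.0051,0.0132,0],"twist":[0,0,0],"claw":0.6},
  {"linear":[0.0051,0.0132,0],"twist":[0,0,0],"claw":0.6},
  {"linear":[0.0051,0.0132,0],"twist":[0,0,0],"claw":0.6},
  {"linear":[0.0051,0.0132,0],"twist":[0,0,0],"claw":0.6},
  {"linear":[0.0051,0.0132,0],"twist":[0,0,0],"claw":0.6},
  {"linear":[0.0051,0.0132,0],"twist":[0,0,0],"claw":0.6},
  {"linear":[0.0051,0.0132,0],"twist":[0,0,0],"claw":0.6},
])

```text
time: 8.45
position: [0.6145, -0.2366, 0.1742]
ee_rot: [-3.141, 0.002, 0.003]
contact_force: [-0.2, -0.3, -0.9]
gripper_width: 0.0639
gripper_force: 20.0
```

Request:
drive_tool([
  {"linear":[0,0,0],"twist":[0,0,0],"claw":0.6},
  {"linear":[0,0,0],"twist":[0,0,0],"claw":0.6},
  {"linear":[0,0,0],"twist":[0,0,0],"claw":0.6},
  {"linear":[0,0,0],"twist":[0,0,0],"claw":0.6},
  {"linear":[0,0,0],"twist":[0,0,0],"claw":0.6},
  {"linear":[0,0,0],"twist":[0,0,0],"claw":0.6},
  {"linear":[0,0,0],"twist":[0,0,0],"claw":0.6},
  {"linear":[0,0,0],"twist":[0,0,0],"claw":0.6},
  {"linear":[0,0,0],"twist":[0,0,0],"claw":0.6},
  {"linear":[0,0,0],"twist":[0,0,0],"claw":0.6},
])

```text
time: 9.28
position: [0.6147, -0.2343, 0.1758]
ee_rot: [-3.142, 0.0, -0.0]
contact_force: [-0.3, -0.4, -0.7]
gripper_width: 0.0638
gripper_force: 20.0
```

```bash
python3 - <<'E'
from h import *
p,R0,s=cur(); print(s['time'],p,s['ee_rot'],s['gripper_width'])
w,_=grab('wrist'); a,_=grab('scene')
cv2.imwrite('pics/v5.png',cv2.hconcat([cv2.resize(cv2.convertScaleAbs(a[200:380,240:460],alpha=2),(489,400)),cv2.resize(w,(311,400))]))
E
```

```text
9.2833 [ 0.61465912 -0.23427392  0.1757636 ] [-3.14158543e+00  5.57857747e-05 -1.46375804e-04] 0.06376576555218726
```

View pics/v5.png

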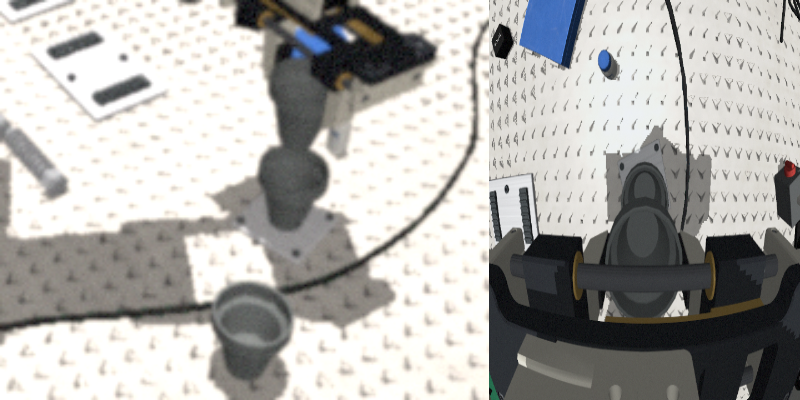

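The cup is held upright at crop (300,105), over the base cup at (293,180). I lower it, release, and back off.

Request:
drive_tool([
  {"linear":[0,0,0.006],"twist":[0,0,0],"claw":0.6},
  {"linear":[0,0,0.009],"twist":[0,0,0],"claw":0.6},
  {"linear":[0,0,0.009],"twist":[0,0,0],"claw":0.6},
  {"linear":[0,0,0.009],"twist":[0,0,0],"claw":0.6},
  {"linear":[0,0,0.009],"twist":[0,0,0],"claw":0.6},
  {"linear":[0,0,0.009],"twist":[0,0,0],"claw":0.6},
  {"linear":[0,0,0.009],"twist":[0,0,0],"claw":0.6},
  {"linear":[0,0,0.009],"twist":[0,0,0],"claw":0.6},
  {"linear":[0,0,0.006],"twist":[0,0,0],"claw":0.6},
  {"linear":[0,0,0.004],"twist":[0,0,0],"claw":0.6},
])

```text
time: 10.22
position: [0.615, -0.2349, 0.0969]
ee_rot: [3.14, -0.0, 0.002]
contact_force: [2.4, -5.6, 3.2]
gripper_width: 0.0642
gripper_force: 20.0
```

Request:
drive_tool([
  {"linear":[0,0,0.002],"twist":[0,0,0],"claw":0.6},
  {"linear":[0,0,0.001],"twist":[0,0,0],"claw":0.6},
  {"linear":[0,0,0],"twist":[0,0,0],"claw":0.6},
  {"linear":[0,0,0],"twist":[0,0,0],"claw":0.6},
  {"linear":[0,0,0],"twist":[0,0,0],"claw":1},
  {"linear":[0,0,0],"twist":[0,0,0],"claw":1},
  {"linear":[0,0,0],"twist":[0,0,0],"claw":1},
  {"linear":[0,0,0],"twist":[0,0,0],"claw":1},
  {"linear":[0,0,0],"twist":[0,0,0],"claw":1},
  {"linear":[0,0,0],"twist":[0,0,0],"claw":1},
])

```text
time: 11.05
position: [0.6146, -0.234, 0.0936]
ee_rot: [-3.141, 0.0, 0.0]
contact_force: [0.3, -1.0, 0.7]
gripper_width: 0.0917
gripper_force: 0.0
```

Request:
drive_tool([
  {"linear":[0,0,-0.01],"twist":[0,0,0],"claw":1},
  {"linear":[0,0,-0.015],"twist":[0,0,0],"claw":1},
  {"linear":[0,0,-0.015],"twist":[0,0,0],"claw":1},
  {"linear":[0,0,-0.015],"twist":[0,0,0],"claw":1},
  {"linear":[0,0,-0.015],"twist":[0,0,0],"claw":1},
  {"linear":[0,0,-0.015],"twist":[0,0,0],"claw":1},
  {"linear":[0,0,-0.015],"twist":[0,0,0],"claw":1},
  {"linear":[0,0,-0.01],"twist":[0,0,0],"claw":1},
  {"linear":[0,0,0],"twist":[0,0,0],"claw":1},
  {"linear":[0,0,0],"twist":[0,0,0],"claw":1},
])

```text
time: 11.88
position: [0.6148, -0.2344, 0.2042]
ee_rot: [3.141, -0.0, 0.002]
contact_force: [-1.4, 0.5, -0.5]
gripper_width: 0.0915
gripper_force: 0.0
```

```bash
python3 - <<'E'
from h import *
p,R0,s=cur(); print(s['time'],p,s['ee_rot'],s['gripper_width'])
im,c=grab('scene','s6.png'); g=cv2.cvtColor(im,cv2.COLOR_BGR2GRAY)
m=np.zeros_like(g); m[240:308,345:397]=(g[240:308,345:397]<75)*255
k=max(blobs(m),key=cv2.contourArea); print(cv2.boundingRect(k),circ(proj(c,k,.096,False),.033,.002))
a=plan([.482,-.342,.20],-1.5708); plan([.482,-.342,.066],-1.5708,*a)
E
```

```text
11.8833 [ 0.61476819 -0.23439672  0.20422434] [ 3.14119857e+00 -2.72796588e-04  1.60119809e-03] 0.09147548916907428
(345, 257, 52, 51) (array([ 0.6147, -0.2356]), array([ 0.6147, -0.2349,  0.0327]), np.int64(43), 198)
n 10 lin [-0.0132  0.0108  0.0003] tw [-0.      0.0001 -0.    ] max 0.0171 0.0
n 10 lin [0.     0.     0.0134] tw [0. 0. 0.] max 0.0134 0.0
```

Request:
drive_tool([
  {"linear":[-0.0166,0.0134,0.0005],"twist":[0,0,0],"claw":1},
  {"linear":[-0.0166,0.0134,0.0005],"twist":[0,0,0],"claw":1},
  {"linear":[-0.0166,0.0134,0.0005],"twist":[0,0,0],"claw":1},
  {"linear":[-0.0166,0.0134,0.0005],"twist":[0,0,0],"claw":1},
  {"linear":[-0.0166,0.0134,0.0005],"twist":[0,0,0],"claw":1},
  {"linear":[-0.0166,0.0134,0.0005],"twist":[0,0,0],"claw":1},
  {"linear":[-0.0166,0.0134,0.0005],"twist":[0,0,0],"claw":1},
  {"linear":[-0.0166,0.0134,0.0005],"twist":[0,0,0],"claw":1},
  {"linear":[0,0,0],"twist":[0,0,0],"claw":1},
  {"linear":[0,0,0],"twist":[0,0,0],"claw":1},
])

```text
time: 12.77
position: [0.4809, -0.3418, 0.1987]
ee_rot: [-3.14, 0.004, 0.002]
contact_force: [-0.4, 0.1, 0.7]
gripper_width: 0.0917
gripper_force: 0.0
```

Request:
drive_tool([
  {"linear":[0,0,0],"twist":[0,0,0],"claw":1},
  {"linear":[0,0,0.012],"twist":[0,0,0],"claw":1},
  {"linear":[0,0,0.016],"twist":[0,0,0],"claw":1},
  {"linear":[0,0,0.018],"twist":[0,0,0],"claw":1},
  {"linear":[0,0,0.018],"twist":[0,0,0],"claw":1},
  {"linear":[0,0,0.018],"twist":[0,0,0],"claw":1},
  {"linear":[0,0,0.018],"twist":[0,0,0],"claw":1},
  {"linear":[0,0,0.016],"twist":[0,0,0],"claw":1},
  {"linear":[0,0,0.012],"twist":[0,0,0],"claw":1},
  {"linear":[0,0,0.006],"twist":[0,0,0],"claw":1},
])

```text
time: 13.6
position: [0.482, -0.3399, 0.0635]
ee_rot: [-3.139, -0.002, 0.003]
contact_force: [-0.6, -0.4, 0.2]
gripper_width: 0.0918
gripper_force: 0.0
```

Request:
drive_tool([
  {"linear":[0,0,0],"twist":[0,0,0],"claw":1},
  {"linear":[0,0,0],"twist":[0,0,0],"claw":1},
  {"linear":[0,0,0],"twist":[0,0,0],"claw":0.6},
  {"linear":[0,0,0],"twist":[0,0,0],"claw":0.6},
  {"linear":[0,0,0],"twist":[0,0,0],"claw":0.6},
  {"linear":[0,0,0],"twist":[0,0,0],"claw":0.6},
  {"linear":[0,0,0],"twist":[0,0,0],"claw":0.6},
  {"linear":[0,0,0],"twist":[0,0,0],"claw":0.6},
  {"linear":[0,0,0],"twist":[0,0,0],"claw":0.6},
  {"linear":[0,0,0],"twist":[0,0,0],"claw":0.6},
])

```text
time: 14.43
position: [0.4821, -0.3419, 0.0661]
ee_rot: [3.141, -0.0, 0.001]
contact_force: [0.9, -1.3, 2.0]
gripper_width: 0.0635
gripper_force: 20.0
```

Request:
drive_tool([
  {"linear":[0,0,-0.008],"twist":[0,0,0],"claw":0.6},
  {"linear":[0,0,-0.014],"twist":[0,0,0],"claw":0.6},
  {"linear":[0,0,-0.016],"twist":[0,0,0],"claw":0.6},
  {"linear":[0,0,-0.016],"twist":[0,0,0],"claw":0.6},
  {"linear":[0,0,-0.016],"twist":[0,0,0],"claw":0.6},
  {"linear":[0,0,-0.016],"twist":[0,0,0],"claw":0.6},
  {"linear":[0,0,-0.016],"twist":[0,0,0],"claw":0.6},
  {"linear":[0,0,-0.016],"twist":[0,0,0],"claw":0.6},
  {"linear":[0,0,-0.01],"twist":[0,0,0],"claw":0.6},
  {"linear":[0,0,-0.006],"twist":[0,0,0],"claw":0.6},
])

```text
time: 15.27
position: [0.4821, -0.3416, 0.2012]
ee_rot: [3.141, -0.0, 0.002]
contact_force: [0.2, 0.0, 0.1]
gripper_width: 0.0634
gripper_force: 20.0
```

Request:
drive_tool([
  {"linear":[0.0133,-0.0108,0],"twist":[0,0,0],"claw":0.6},
  {"linear":[0.0133,-0.0108,0],"twist":[0,0,0],"claw":0.6},
  {"linear":[0.0133,-0.0108,0],"twist":[0,0,0],"claw":0.6},
  {"linear":[0.0133,-0.0108,0],"twist":[0,0,0],"claw":0.6},
  {"linear":[0.0133,-0.0108,0],"twist":[0,0,0],"claw":0.6},
  {"linear":[0.0133,-0.0108,0],"twist":[0,0,0],"claw":0.6},
  {"linear":[0.0133,-0.0108,0],"twist":[0,0,0],"claw":0.6},
  {"linear":[0.0133,-0.0108,0],"twist":[0,0,0],"claw":0.6},
  {"linear":[0.0133,-0.0108,0],"twist":[0,0,0],"claw":0.6},
  {"linear":[0.0133,-0.0108,0],"twist":[0,0,0],"claw":0.6},
])

```text
time: 16.1
position: [0.615, -0.2327, 0.1988]
ee_rot: [-3.141, 0.0, 0.003]
contact_force: [0.4, -0.4, -0.7]
gripper_width: 0.064
gripper_force: 20.0
```

Request:
drive_tool([
  {"linear":[0,0,0],"twist":[0,0,0],"claw":0.6},
  {"linear":[0,0,0],"twist":[0,0,0],"claw":0.6},
  {"linear":[0,0,0],"twist":[0,0,0],"claw":0.6},
  {"linear":[0,0,0],"twist":[0,0,0],"claw":0.6},
  {"linear":[0,0,0],"twist":[0,0,0],"claw":0.6},
  {"linear":[0,0,0],"twist":[0,0,0],"claw":0.6},
  {"linear":[0,0,0],"twist":[0,0,0],"claw":0.6},
  {"linear":[0,0,0],"twist":[0,0,0],"claw":0.6},
  {"linear":[0,0,0],"twist":[0,0,0],"claw":0.6},
  {"linear":[0,0,0],"twist":[0,0,0],"claw":0.6},
])

```text
time: 16.93
position: [0.6148, -0.2336, 0.1998]
ee_rot: [-3.142, 0.0, -0.0]
contact_force: [0.3, 1.3, 0.3]
gripper_width: 0.0636
gripper_force: 20.0
```

Request:
drive_tool([
  {"linear":[0,0,0.006],"twist":[0,0,0],"claw":0.6},
  {"linear":[0,0,0.009],"twist":[0,0,0],"claw":0.6},
  {"linear":[0,0,0.01],"twist":[0,0,0],"claw":0.6},
  {"linear":[0,0,0.01],"twist":[0,0,0],"claw":0.6},
  {"linear":[0,0,0.01],"twist":[0,0,0],"claw":0.6},
  {"linear":[0,0,0.01],"twist":[0,0,0],"claw":0.6},
  {"linear":[0,0,0.009],"twist":[0,0,0],"claw":0.6},
  {"linear":[0,0,0.009],"twist":[0,0,0],"claw":0.6},
  {"linear":[0,0,0.006],"twist":[0,0,0],"claw":0.6},
  {"linear":[0,0,0.004],"twist":[0,0,0],"claw":0.6},
])

```text
time: 17.77
position: [0.6154, -0.2347, 0.1172]
ee_rot: [3.139, 0.0, 0.003]
contact_force: [-2.2, -5.0, 15.0]
gripper_width: 0.0635
gripper_force: 25.1
```

Request:
drive_tool([
  {"linear":[0,0,0.002],"twist":[0,0,0],"claw":0.6},
  {"linear":[0,0,0.001],"twist":[0,0,0],"claw":0.6},
  {"linear":[0,0,0],"twist":[0,0,0],"claw":0.6},
  {"linear":[0,0,0],"twist":[0,0,0],"claw":0.6},
  {"linear":[0,0,0],"twist":[0,0,0],"claw":1},
  {"linear":[0,0,0],"twist":[0,0,0],"claw":1},
  {"linear":[0,0,0],"twist":[0,0,0],"claw":1},
  {"linear":[0,0,0],"twist":[0,0,0],"claw":1},
  {"linear":[0,0,0],"twist":[0,0,0],"claw":1},
  {"linear":[0,0,0],"twist":[0,0,0],"claw":1},
])

```text
time: 18.6
position: [0.6147, -0.2337, 0.1133]
ee_rot: [-3.141, 0.0, 0.001]
contact_force: [-0.2, 0.5, -0.1]
gripper_width: 0.0912
gripper_force: 0.0
```

Request:
drive_tool([
  {"linear":[0,0,-0.01],"twist":[0,0,0],"claw":1},
  {"linear":[0,0,-0.015],"twist":[0,0,0],"claw":1},
  {"linear":[0,0,-0.015],"twist":[0,0,0],"claw":1},
  {"linear":[0,0,-0.015],"twist":[0,0,0],"claw":1},
  {"linear":[0,0,-0.015],"twist":[0,0,0],"claw":1},
  {"linear":[0,0,-0.015],"twist":[0,0,0],"claw":1},
  {"linear":[0,0,-0.015],"twist":[0,0,0],"claw":1},
  {"linear":[0,0,-0.01],"twist":[0,0,0],"claw":1},
  {"linear":[0,0,0],"twist":[0,0,0],"claw":1},
  {"linear":[0,0,0],"twist":[0,0,0],"claw":1},
])

```text
time: 19.43
position: [0.6149, -0.2337, 0.2241]
ee_rot: [3.141, -0.0, 0.001]
contact_force: [-0.1, 0.2, -0.2]
gripper_width: 0.0918
gripper_force: 0.0
```

Request:
drive_tool([
  {"linear":[-0.005,-0.034,-0.002],"twist":[0,0,0],"claw":1},
  {"linear":[-0.005,-0.034,-0.002],"twist":[0,0,0],"claw":1},
  {"linear":[-0.005,-0.034,-0.002],"twist":[0,0,0],"claw":1},
  {"linear":[-0.005,-0.034,-0.002],"twist":[0,0,0],"claw":1},
  {"linear":[-0.005,-0.034,-0.002],"twist":[0,0,0],"claw":1},
  {"linear":[-0.005,-0.034,-0.002],"twist":[0,0,0],"claw":1},
  {"linear":[-0.005,-0.034,-0.002],"twist":[0,0,0],"claw":1},
  {"linear":[-0.005,-0.034,-0.002],"twist":[0,0,0],"claw":1},
  {"linear":[-0.005,-0.034,-0.002],"twist":[0,0,0],"claw":1},
  {"linear":[-0.005,-0.034,-0.002],"twist":[0,0,0],"claw":1},
])

```text
time: 20.27
position: [0.5639, 0.108, 0.2426]
ee_rot: [3.142, -0.001, -0.004]
contact_force: [0.1, -0.5, 0.2]
gripper_width: 0.0918
gripper_force: 0.0
```

Request:
drive_tool([
  {"linear":[-0.009,-0.034,0],"twist":[0,0,0],"claw":1},
  {"linear":[-0.009,-0.034,0],"twist":[0,0,0],"claw":1},
  {"linear":[-0.009,-0.034,0],"twist":[0,0,0],"claw":1},
  {"linear":[-0.009,-0.034,0],"twist":[0,0,0],"claw":1},
  {"linear":[-0.009,-0.034,0],"twist":[0,0,0],"claw":1},
  {"linear":[-0.009,-0.034,0],"twist":[0,0,0],"claw":1},
  {"linear":[-0.009,-0.034,0],"twist":[0,0,0],"claw":1},
  {"linear":[-0.009,-0.034,0],"twist":[0,0,0],"claw":1},
  {"linear":[-0.006,-0.022,0],"twist":[0,0,0],"claw":1},
  {"linear":[-0.003,-0.012,0],"twist":[0,0,0],"claw":1},
])

```text
time: 21.1
position: [0.4822, 0.415, 0.2421]
ee_rot: [3.141, 0.004, -0.004]
contact_force: [1.7, -1.0, -0.2]
gripper_width: 0.0918
gripper_force: 0.0
```

Request:
drive_tool([
  {"linear":[0,0,0],"twist":[0,0,0],"claw":1},
  {"linear":[0,0,0],"twist":[0,0,0],"claw":1},
  {"linear":[0,0,0],"twist":[0,0,0],"claw":1},
  {"linear":[0,0,0],"twist":[0,0,0],"claw":1},
  {"linear":[0,0,0],"twist":[0,0,0],"claw":1},
  {"linear":[0,0,0],"twist":[0,0,0],"claw":1},
  {"linear":[0,0,0],"twist":[0,0,0],"claw":1},
  {"linear":[0,0,0],"twist":[0,0,0],"claw":1},
  {"linear":[0,0,0],"twist":[0,0,0],"claw":1},
  {"linear":[0,0,0],"twist":[0,0,0],"claw":1},
])

```text
time: 21.93
position: [0.484, 0.4124, 0.2438]
ee_rot: [-3.141, 0.0, -0.0]
contact_force: [0.0, 0.2, 0.0]
gripper_width: 0.0911
gripper_force: 0.0
```

```bash
python3 - <<'E'
from h import *
p,R0,s=cur(); print(s['time'],p,s['ee_rot'],s['gripper_width'])
im,c=grab('wrist','w7.png'); g=cv2.cvtColor(im,cv2.COLOR_BGR2GRAY); g[245:]=255
m=((g<110)*255).astype(np.uint8); P=[np.zeros((0,2))]
for k in blobs(m,30):
    q=proj(c,k,.07); P.append(q[np.hypot(*(q-(.505,.44)).T)<.042])
P=np.vstack(P); print(len(P)); 
if len(P)>30: print(circ(P,.033))
im,c=grab('scene','s7.png'); g=cv2.cvtColor(im,cv2.COLOR_BGR2GRAY)
m=np.zeros_like(g); m[230:308,345:397]=(g[230:308,345:397]<75)*255
k=max(blobs(m),key=cv2.contourArea); print(cv2.boundingRect(k),circ(proj(c,k,.116,False),.033,.002))
a=plan([.505,.4405,.15],-1.5708)
E
```

```text
21.9333 [0.48399327 0.41239634 0.24378367] [-3.14149095e+00  3.79330418e-04 -6.44523010e-05] 0.09114791611171685
338
(array([0.5053, 0.4433]), array([0.5052, 0.4429, 0.0325]), np.int64(198), 338)
(355, 230, 42, 78) (array([ 0.6745, -0.1863]), array([ 0.675 , -0.1865,  0.0327]), np.int64(36), 276)
n 10 lin [ 0.0021 -0.0028  0.0094] tw [-0. -0. -0.] max 0.01 0.0
```

Request:
drive_tool([
  {"linear":[0.0027,-0.0038,0.012],"twist":[0,0,0],"claw":1},
  {"linear":[0.0027,-0.0038,0.012],"twist":[0,0,0],"claw":1},
  {"linear":[0.0027,-0.0038,0.012],"twist":[0,0,0],"claw":1},
  {"linear":[0.0027,-0.0038,0.012],"twist":[0,0,0],"claw":1},
  {"linear":[0.0027,-0.0038,0.012],"twist":[0,0,0],"claw":1},
  {"linear":[0.0027,-0.0038,0.012],"twist":[0,0,0],"claw":1},
  {"linear":[0.0027,-0.0038,0.012],"twist":[0,0,0],"claw":1},
  {"linear":[0.0024,-0.0038,0.012],"twist":[0,0,0],"claw":1},
  {"linear":[0,0,0],"twist":[0,0,0],"claw":1},
  {"linear":[0,0,0],"twist":[0,0,0],"claw":1},
])

```text
time: 22.87
position: [0.505, 0.4428, 0.1466]
ee_rot: [3.141, -0.0, -0.002]
contact_force: [0.7, -0.5, 0.1]
gripper_width: 0.0918
gripper_force: 0.0
```

Request:
drive_tool([
  {"linear":[0,0,0.006],"twist":[0,0,0],"claw":1},
  {"linear":[0,0,0.012],"twist":[0,0,0],"claw":1},
  {"linear":[0,0,0.014],"twist":[0,0,0],"claw":1},
  {"linear":[0,0,0.014],"twist":[0,0,0],"claw":1},
  {"linear":[0,0,0.014],"twist":[0,0,0],"claw":1},
  {"linear":[0,0,0.012],"twist":[0,0,0],"claw":1},
  {"linear":[0,0,0.008],"twist":[0,0,0],"claw":1},
  {"linear":[0,0,0.002],"twist":[0,0,0],"claw":1},
  {"linear":[0,0,0],"twist":[0,0,0],"claw":1},
  {"linear":[0,0,0],"twist":[0,0,0],"claw":1},
])

```text
time: 23.7
position: [0.5057, 0.4431, 0.0663]
ee_rot: [-3.141, 0.0, -0.002]
contact_force: [0.1, 0.8, 0.1]
gripper_width: 0.0917
gripper_force: 0.0
```

Request:
drive_tool([
  {"linear":[0,0,0],"twist":[0,0,0],"claw":0.6},
  {"linear":[0,0,0],"twist":[0,0,0],"claw":0.6},
  {"linear":[0,0,0],"twist":[0,0,0],"claw":0.6},
  {"linear":[0,0,0],"twist":[0,0,0],"claw":0.6},
  {"linear":[0,0,0],"twist":[0,0,0],"claw":0.6},
  {"linear":[0,0,0],"twist":[0,0,0],"claw":0.6},
  {"linear":[0,0,0],"twist":[0,0,0],"claw":0.6},
  {"linear":[0,0,0],"twist":[0,0,0],"claw":0.6},
  {"linear":[0,0,0],"twist":[0,0,0],"claw":0.6},
  {"linear":[0,0,0],"twist":[0,0,0],"claw":0.6},
])

```text
time: 24.53
position: [0.5055, 0.443, 0.066]
ee_rot: [-3.141, 0.0, -0.001]
contact_force: [1.2, 1.1, 2.9]
gripper_width: 0.0634
gripper_force: 20.0
```

```bash
python3 - <<'E'
from h import *
p,R0,s=cur(); print(s['time'],p,s['ee_rot'],s['gripper_width'])
im,c=grab('scene','s8.png'); g=cv2.cvtColor(im,cv2.COLOR_BGR2GRAY)
m=np.zeros_like(g); m[225:308,345:397]=(g[225:308,345:397]<75)*255
k=max(blobs(m),key=cv2.contourArea)
for z in (.106,.116,.126):
    q=proj(c,k,z,False); q=q[np.hypot(*(q-(.615,-.234)).T)<.042]; print(z,circ(q,.033,.002))
a=plan([p[0],p[1],p[2]+.16],-1.5708);a=plan([.575,.13,p[2]+.16],-1.5708,*a);a=plan([.615,-.234,p[2]+.16],-1.5708,*a)
cv2.imwrite('pics/v8.png',cv2.resize(cv2.convertScaleAbs(im[200:340,320:480],alpha=2),(640,560)))
E
```

```text
24.5333 [0.50545376 0.44304189 0.06602128] [-3.14105760e+00  3.60635931e-04 -8.26890948e-04] 0.06342122777849557
0.106 (array([ 0.6229, -0.2298]), array([ 0.622 , -0.2309,  0.0343]), np.int64(24), 49)
0.116 (array([ 0.6138, -0.2372]), array([ 0.6139, -0.2384,  0.034 ]), np.int64(35), 66)
0.126 (array([ 0.6051, -0.2455]), array([ 0.6058, -0.2472,  0.034 ]), np.int64(33), 72)
n 10 lin [ 0.    -0.    -0.016] tw [-0.0001 -0.0001 -0.    ] max 0.016 0.0
n 10 lin [0.007  0.0313 0.    ] tw [0. 0. 0.] max 0.0321 0.0
n 10 lin [0.004  0.0364 0.    ] tw [0. 0. 0.] max 0.0366 0.0
```

View pics/v8.png

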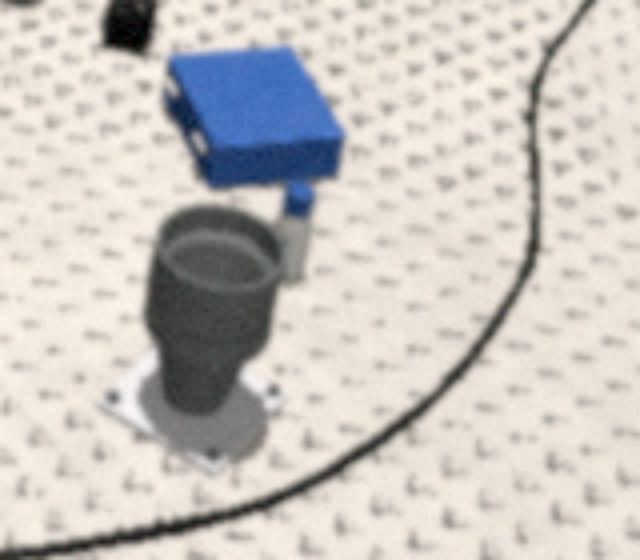

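Two cups are nested upright in the base, with the top rim at crop (222,245). The vial at (297,230) is untouched. I bring the third cup.

Request:
drive_tool([
  {"linear":[0,0,-0.01],"twist":[0,0,0],"claw":0.6},
  {"linear":[0,0,-0.017],"twist":[0,0,0],"claw":0.6},
  {"linear":[0,0,-0.018],"twist":[0,0,0],"claw":0.6},
  {"linear":[0,0,-0.018],"twist":[0,0,0],"claw":0.6},
  {"linear":[0,0,-0.018],"twist":[0,0,0],"claw":0.6},
  {"linear":[0,0,-0.018],"twist":[0,0,0],"claw":0.6},
  {"linear":[0,0,-0.018],"twist":[0,0,0],"claw":0.6},
  {"linear":[0,0,-0.018],"twist":[0,0,0],"claw":0.6},
  {"linear":[0,0,-0.015],"twist":[0,0,0],"claw":0.6},
  {"linear":[0,0,-0.01],"twist":[0,0,0],"claw":0.6},
])

```text
time: 25.42
position: [0.5055, 0.4428, 0.2279]
ee_rot: [-3.141, 0.0, -0.002]
contact_force: [0.4, 0.5, 0.2]
gripper_width: 0.0639
gripper_force: 20.0
```

Request:
drive_tool([
  {"linear":[0.006,0.022,0],"twist":[0,0,0],"claw":0.6},
  {"linear":[0.006,0.033,0],"twist":[0,0,0],"claw":0.6},
  {"linear":[0.006,0.033,0],"twist":[0,0,0],"claw":0.6},
  {"linear":[0.006,0.033,0],"twist":[0,0,0],"claw":0.6},
  {"linear":[0.006,0.033,0],"twist":[0,0,0],"claw":0.6},
  {"linear":[0.006,0.033,0],"twist":[0,0,0],"claw":0.6},
  {"linear":[0.006,0.033,0],"twist":[0,0,0],"claw":0.6},
  {"linear":[0.006,0.033,0],"twist":[0,0,0],"claw":0.6},
  {"linear":[0.006,0.033,0],"twist":[0,0,0],"claw":0.6},
  {"linear":[0.006,0.033,0],"twist":[0,0,0],"claw":0.6},
])

```text
time: 26.25
position: [0.5649, 0.1221, 0.2256]
ee_rot: [3.141, -0.0, -0.002]
contact_force: [0.0, -0.2, -0.2]
gripper_width: 0.0636
gripper_force: 20.0
```

Request:
drive_tool([
  {"linear":[0.006,0.036,0],"twist":[0,0,0],"claw":0.6},
  {"linear":[0.006,0.036,0],"twist":[0,0,0],"claw":0.6},
  {"linear":[0.006,0.036,0],"twist":[0,0,0],"claw":0.6},
  {"linear":[0.006,0.036,0],"twist":[0,0,0],"claw":0.6},
  {"linear":[0.006,0.036,0],"twist":[0,0,0],"claw":0.6},
  {"linear":[0.006,0.036,0],"twist":[0,0,0],"claw":0.6},
  {"linear":[0.006,0.036,0],"twist":[0,0,0],"claw":0.6},
  {"linear":[0.006,0.036,0],"twist":[0,0,0],"claw":0.6},
  {"linear":[0.0015,0.036,0],"twist":[0,0,0],"claw":0.6},
  {"linear":[0,0.034,0],"twist":[0,0,0],"claw":0.6},
])

```text
time: 27.08
position: [0.6143, -0.2362, 0.2253]
ee_rot: [-3.141, 0.001, 0.002]
contact_force: [0.3, 0.1, -1.0]
gripper_width: 0.0639
gripper_force: 20.0
```

Request:
drive_tool([
  {"linear":[0,0,0],"twist":[0,0,0],"claw":0.6},
  {"linear":[0,0,0],"twist":[0,0,0],"claw":0.6},
  {"linear":[0,0,0],"twist":[0,0,0],"claw":0.6},
  {"linear":[0,0,0],"twist":[0,0,0],"claw":0.6},
  {"linear":[0,0,0],"twist":[0,0,0],"claw":0.6},
  {"linear":[0,0,0],"twist":[0,0,0],"claw":0.6},
  {"linear":[0,0,0],"twist":[0,0,0],"claw":0.6},
  {"linear":[0,0,0],"twist":[0,0,0],"claw":0.6},
  {"linear":[0,0,0],"twist":[0,0,0],"claw":0.6},
  {"linear":[0,0,0],"twist":[0,0,0],"claw":0.6},
])

```text
time: 27.92
position: [0.6147, -0.234, 0.2257]
ee_rot: [-3.142, -0.0, -0.0]
contact_force: [-0.9, -0.5, 0.1]
gripper_width: 0.064
gripper_force: 20.0
```

Request:
drive_tool([
  {"linear":[0,0,0.006],"twist":[0,0,0],"claw":0.6},
  {"linear":[0,0,0.01],"twist":[0,0,0],"claw":0.6},
  {"linear":[0,0,0.011],"twist":[0,0,0],"claw":0.6},
  {"linear":[0,0,0.011],"twist":[0,0,0],"claw":0.6},
  {"linear":[0,0,0.011],"twist":[0,0,0],"claw":0.6},
  {"linear":[0,0,0.011],"twist":[0,0,0],"claw":0.6},
  {"linear":[0,0,0.01],"twist":[0,0,0],"claw":0.6},
  {"linear":[0,0,0.009],"twist":[0,0,0],"claw":0.6},
  {"linear":[0,0,0.006],"twist":[0,0,0],"claw":0.6},
  {"linear":[0,0,0.004],"twist":[0,0,0],"claw":0.6},
])

```text
time: 28.75
position: [0.6153, -0.2353, 0.1373]
ee_rot: [3.139, -0.0, 0.003]
contact_force: [-2.0, -3.0, 14.9]
gripper_width: 0.0641
gripper_force: 26.1
```

Request:
drive_tool([
  {"linear":[0,0,0.002],"twist":[0,0,0],"claw":0.6},
  {"linear":[0,0,0.001],"twist":[0,0,0],"claw":0.6},
  {"linear":[0,0,0],"twist":[0,0,0],"claw":0.6},
  {"linear":[0,0,0],"twist":[0,0,0],"claw":0.6},
  {"linear":[0,0,0],"twist":[0,0,0],"claw":1},
  {"linear":[0,0,0],"twist":[0,0,0],"claw":1},
  {"linear":[0,0,0],"twist":[0,0,0],"claw":1},
  {"linear":[0,0,0],"twist":[0,0,0],"claw":1},
  {"linear":[0,0,0],"twist":[0,0,0],"claw":1},
  {"linear":[0,0,0],"twist":[0,0,0],"claw":1},
])

```text
time: 29.58
position: [0.6146, -0.2342, 0.1334]
ee_rot: [-3.141, 0.0, 0.001]
contact_force: [0.6, 0.7, 0.2]
gripper_width: 0.0914
gripper_force: 0.0
```

Request:
drive_tool([
  {"linear":[0,0,-0.01],"twist":[0,0,0],"claw":1},
  {"linear":[0,0,-0.015],"twist":[0,0,0],"claw":1},
  {"linear":[0,0,-0.015],"twist":[0,0,0],"claw":1},
  {"linear":[0,0,-0.016],"twist":[0,0,0],"claw":1},
  {"linear":[0,0,-0.016],"twist":[0,0,0],"claw":1},
  {"linear":[0,0,-0.016],"twist":[0,0,0],"claw":1},
  {"linear":[0,0,-0.016],"twist":[0,0,0],"claw":1},
  {"linear":[0,0,-0.015],"twist":[0,0,0],"claw":1},
  {"linear":[0,0,-0.01],"twist":[0,0,0],"claw":1},
  {"linear":[0,0,0],"twist":[0,0,0],"claw":1},
])

```text
time: 30.42
position: [0.6155, -0.2346, 0.2658]
ee_rot: [3.139, -0.0, 0.007]
contact_force: [0.1, -0.2, 0.4]
gripper_width: 0.0916
gripper_force: 0.0
```

Request:
drive_tool([
  {"linear":[-0.0215,-0.0315,0.001],"twist":[0,0,0],"claw":1},
  {"linear":[-0.0215,-0.0315,0.001],"twist":[0,0,0],"claw":1},
  {"linear":[-0.0215,-0.0315,0.001],"twist":[0,0,0],"claw":1},
  {"linear":[-0.0215,-0.0315,0.001],"twist":[0,0,0],"claw":1},
  {"linear":[-0.0215,-0.0315,0.001],"twist":[0,0,0],"claw":1},
  {"linear":[-0.0215,-0.0315,0.001],"twist":[0,0,0],"claw":1},
  {"linear":[-0.0215,-0.0315,0.001],"twist":[0,0,0],"claw":1},
  {"linear":[-0.0215,-0.0315,0.001],"twist":[0,0,0],"claw":1},
  {"linear":[-0.0215,-0.0315,0.001],"twist":[0,0,0],"claw":1},
  {"linear":[-0.0215,-0.0315,0.001],"twist":[0,0,0],"claw":1},
])

```text
time: 31.25
position: [0.398, 0.082, 0.2521]
ee_rot: [-3.141, 0.001, 0.002]
contact_force: [1.2, 1.3, 0.9]
gripper_width: 0.0921
gripper_force: 0.0
```

Request:
drive_tool([
  {"linear":[0,0,0],"twist":[0,0,0],"claw":1},
  {"linear":[0,0,0],"twist":[0,0,0],"claw":1},
  {"linear":[0,0,0],"twist":[0,0,0],"claw":1},
  {"linear":[0,0,0],"twist":[0,0,0],"claw":1},
  {"linear":[0,0,0],"twist":[0,0,0],"claw":1},
  {"linear":[0,0,0],"twist":[0,0,0],"claw":1},
  {"linear":[0,0,0],"twist":[0,0,0],"claw":1},
  {"linear":[0,0,0],"twist":[0,0,0],"claw":1},
  {"linear":[0,0,0],"twist":[0,0,0],"claw":1},
  {"linear":[0,0,0],"twist":[0,0,0],"claw":1},
])

```text
time: 32.08
position: [0.3998, 0.0807, 0.2527]
ee_rot: [-3.141, 0.001, 0.0]
contact_force: [0.5, -0.2, 1.3]
gripper_width: 0.0917
gripper_force: 0.0
```

```bash
python3 - <<'E'
from h import *
for i in range(3): imaging.get_image('wrist')
p,R0,s=cur(); print(s['time'],p,s['ee_rot'],s['gripper_width'],s['dq'].round(3))
im,c=grab('wrist','w9.png'); a,_=grab('scene','s9.png')
json.dump({k:np.array(v).tolist() for k,v in c.items()},open('pics/w9.json','w'))
v=cv2.resize(cv2.convertScaleAbs(im[:250],alpha=1.2),(800,357),interpolation=cv2.INTER_CUBIC)
t=cv2.resize(cv2.convertScaleAbs(a[215:315,330:440],alpha=2),(264,240)); t=cv2.copyMakeBorder(t,0,0,0,536,cv2.BORDER_CONSTANT)
cv2.imwrite('pics/v9.png',cv2.vconcat([v,t]))
E
```

```text
32.2333 [0.39974072 0.08087048 0.2527265 ] [-3.14151519e+00  2.77535605e-04 -1.69605979e-04] 0.09197050544205075 [ 0.003  0.001  0.001  0.    -0.001  0.001]
```

View pics/v9.png

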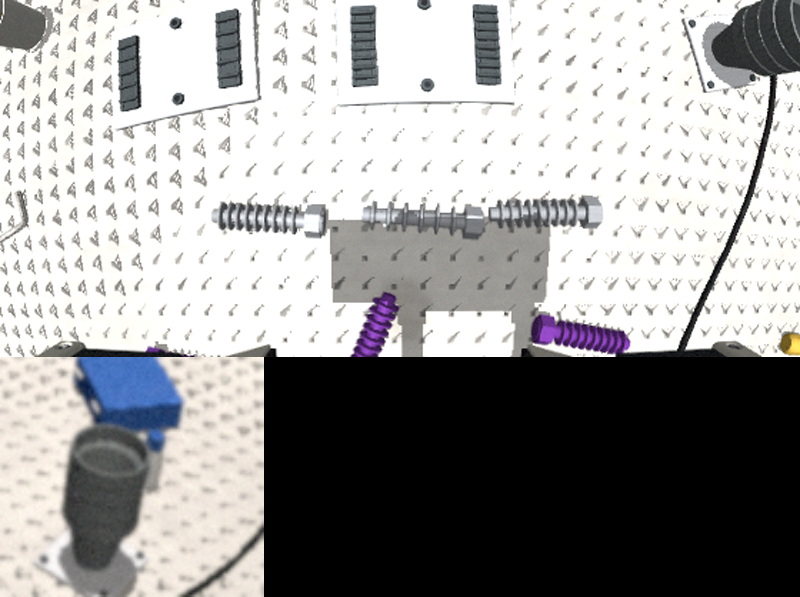

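Three cups are nested upright (inset). The screws lie at (270,217), (423,217) and (545,212) with heads at right. The left and right screws have 9 ridges (fine) and the middle one 6 (coarse).

```bash
python3 - <<'E'
from h import *
im=cv2.imread('pics/w9.png'); c=json.load(open('pics/w9.json')); g=cv2.cvtColor(im,cv2.COLOR_BGR2GRAY)
print('shadow',g[185,250],g[195,300],'bench',g[110,250])
k7=1.4286
for n,(x0,x1) in dict(L=(205,333),M=(355,488),Rr=(483,608)).items():
  for th in (95,160):
    m=np.zeros_like(g); a=slice(int(188/k7),int(243/k7)),slice(int(x0/k7),int(x1/k7)); m[a]=(g[a]<th)*255
    m=cv2.morphologyEx(m,cv2.MORPH_OPEN,np.ones((2,2)));m=cv2.morphologyEx(m,cv2.MORPH_CLOSE,np.ones((5,5)))
    k=max(blobs(m,20),key=cv2.contourArea); print(n,th,cv2.boundingRect(k),rect(proj(c,k,.012)))
sel=im[int(180/k7):int(250/k7),int(200/k7):int(620/k7)]
cv2.imwrite('pics/v10.png',cv2.resize(sel,None,fx=2.7,fy=5.4,interpolation=cv2.INTER_CUBIC))
print(sel.shape,int(180/k7),int(200/k7))
E
```

```text
shadow 124 97 bench 238
L 95 (155, 144, 55, 21) (array([435.6, 197.1]), 68.4, 21.9, 85.1)
L 160 (150, 139, 84, 32) (array([438.2, 184.7]), 106.0, 34.1, 82.2)
M 95 (272, 148, 68, 21) (array([430. ,  48.5]), 78.8, 20.4, 84.1)
M 160 (249, 139, 93, 32) (array([432.2,  61.3]), 108.6, 36.4, -89.8)
Rr 95 (343, 140, 70, 24) (array([437.5, -38.7]), 88.0, 27.1, -86.2)
Rr 160 (339, 136, 83, 35) (array([436.1, -42.7]), 105.5, 41.3, -88.5)
(49, 294, 3) 125 139
```

View pics/v10.png

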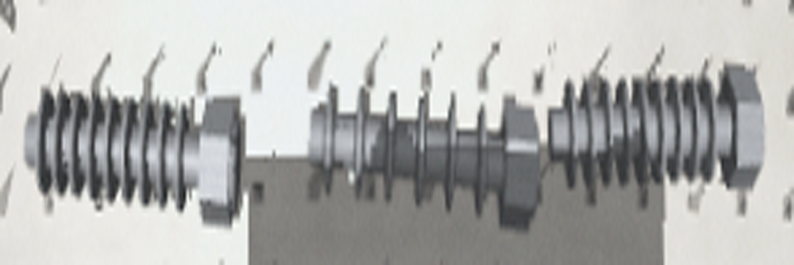

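The enlarged crop shows the ridge centres. The left screw (9 ridges) runs (48,140) to (181,160). The middle (6 ridges) runs (330,140) to (482,160). The right (9 ridges) runs (570,135) to (710,128). All heads are at the right.

```bash
python3 - <<'E'
from h import *
c=json.load(open('pics/w9.json'))
f=lambda x,y:onz(c,139+x/2.7,125+y/5.4,.012,True)
for n,a,b in [('L fine',(48,140),(181,160)),('M coarse',(330,140),(482,160)),('R fine',(570,135),(710,128))]:
    A,B=f(*a),f(*b); d=B-A; print(n,'mid',((A+B)/2).round(4),'span',np.linalg.norm(d).round(4),'axis(tip->head) deg',np.degrees(np.arctan2(d[1],d[0])).round(1))
E
```

```text
L fine mid [0.4365 0.1974 0.012 ] span 0.0626 axis(tip->head) deg -96.1
M coarse mid [0.4344 0.0682 0.012 ] span 0.0656 axis(tip->head) deg -93.6
R fine mid [ 0.4405 -0.036   0.012 ] span 0.0657 axis(tip->head) deg -86.6
```

Request:
drive_tool([
  {"linear":[0.0133,0.0026,0.004],"twist":[0,0,0],"claw":1},
  {"linear":[0.0133,0.0026,0.004],"twist":[0,0,0],"claw":1},
  {"linear":[0.0133,0.0026,0.004],"twist":[0,0,0],"claw":1},
  {"linear":[0.0133,0.0026,0.004],"twist":[0,0,0],"claw":1},
  {"linear":[0.0133,0.0026,0.004],"twist":[0,0,0],"claw":1},
  {"linear":[0.0133,0.0026,0.004],"twist":[0,0,0],"claw":1},
  {"linear":[0.0133,0.0026,0.004],"twist":[0,0,0],"claw":1},
  {"linear":[0.0133,0.0026,0.004],"twist":[0,0,0],"claw":1},
  {"linear":[0,0,0],"twist":[0,0,0],"claw":1},
  {"linear":[0,0,0],"twist":[0,0,0],"claw":1},
])

```text
time: 33.17
position: [0.506, 0.06, 0.2202]
ee_rot: [-3.141, 0.001, 0.002]
contact_force: [0.3, -0.5, 0.3]
gripper_width: 0.0916
gripper_force: 0.0
```

Request:
drive_tool([
  {"linear":[0,0,0],"twist":[0,0,0],"claw":1},
  {"linear":[0,0,0],"twist":[0,0,0],"claw":1},
  {"linear":[0,0,0],"twist":[0,0,0],"claw":1},
  {"linear":[0,0,0],"twist":[0,0,0],"claw":1},
  {"linear":[0,0,0],"twist":[0,0,0],"claw":1},
  {"linear":[0,0,0],"twist":[0,0,0],"claw":1},
  {"linear":[0,0,0],"twist":[0,0,0],"claw":1},
  {"linear":[0,0,0],"twist":[0,0,0],"claw":1},
  {"linear":[0,0,0],"twist":[0,0,0],"claw":1},
  {"linear":[0,0,0],"twist":[0,0,0],"claw":1},
])

```text
time: 34.0
position: [0.5061, 0.06, 0.2207]
ee_rot: [-3.141, 0.0, 0.0]
contact_force: [-0.2, 0.1, 0.5]
gripper_width: 0.0919
gripper_force: 0.0
```

```bash
cat >> h.py <<'E'
def lanes(im,c):
    g=cv2.cvtColor(im,cv2.COLOR_BGR2GRAY); g[240:]=255
    m=cv2.morphologyEx(((g<125)*255).astype(np.uint8),cv2.MORPH_CLOSE,np.ones((3,3)))
    for k in blobs(m,300):
        q=rect(proj(c,k,.015))
        if 55<q[1]<80 and 14<q[2]<28: print('lane',q)
E
python3 - <<'E'
from h import *
for i in range(2): imaging.get_image('wrist')
p,R0,s=cur(); print(s['time'],p,s['ee_rot'])
im,c=grab('wrist','w11.png'); lanes(im,c)
json.dump({k:np.array(v).tolist() for k,v in c.items()},open('pics/w11.json','w'))
E
```

```text
34.1 [0.50612928 0.06004856 0.22068314] [-3.14151295e+00  2.92100953e-04  1.03798396e-05]
lane (array([577.8, 320.5]), 69.9, 25.3, 4.6)
lane (array([585.6, 222.1]), 69.0, 23.2, 5.1)
lane (array([578.7, 108.1]), 69.0, 20.9, 2.2)
lane (array([581.4,   9.3]), 68.1, 20.3, 1.9)
lane (array([ 741.9, -189.5]), 67.5, 25.9, -49.8)
```

Request:
drive_tool([
  {"linear":[0,-0.0263,0],"twist":[0,0,0],"claw":1},
  {"linear":[0,-0.0263,0],"twist":[0,0,0],"claw":1},
  {"linear":[0,-0.0263,0],"twist":[0,0,0],"claw":1},
  {"linear":[0,-0.0263,0],"twist":[0,0,0],"claw":1},
  {"linear":[0,-0.0263,0],"twist":[0,0,0],"claw":1},
  {"linear":[0,-0.0263,0],"twist":[0,0,0],"claw":1},
  {"linear":[0,-0.0263,0],"twist":[0,0,0],"claw":1},
  {"linear":[0,-0.0263,0],"twist":[0,0,0],"claw":1},
  {"linear":[0,0,0],"twist":[0,0,0],"claw":1},
  {"linear":[0,0,0],"twist":[0,0,0],"claw":1},
])

```text
time: 34.98
position: [0.5058, 0.2714, 0.2204]
ee_rot: [3.141, 0.004, -0.001]
contact_force: [-0.3, -1.0, -0.6]
gripper_width: 0.0921
gripper_force: 0.0
```

Request:
drive_tool([
  {"linear":[0,0,0],"twist":[0,0,0],"claw":1},
  {"linear":[0,0,0],"twist":[0,0,0],"claw":1},
  {"linear":[0,0,0],"twist":[0,0,0],"claw":1},
  {"linear":[0,0,0],"twist":[0,0,0],"claw":1},
  {"linear":[0,0,0],"twist":[0,0,0],"claw":1},
  {"linear":[0,0,0],"twist":[0,0,0],"claw":1},
  {"linear":[0,0,0],"twist":[0,0,0],"claw":1},
  {"linear":[0,0,0],"twist":[0,0,0],"claw":1},
  {"linear":[0,0,0],"twist":[0,0,0],"claw":1},
  {"linear":[0,0,0],"twist":[0,0,0],"claw":1},
])

```text
time: 35.82
position: [0.5062, 0.2705, 0.2207]
ee_rot: [-3.141, 0.0, -0.0]
contact_force: [0.3, 0.0, 0.0]
gripper_width: 0.0917
gripper_force: 0.0
```

```bash
python3 - <<'E'
from h import *
for i in range(2): imaging.get_image('wrist')
p,R0,s=cur(); print(s['time'],p,s['ee_rot'])
im,c=grab('wrist','w12.png'); lanes(im,c)
a=cv2.imread('pics/w11.png')
cv2.imwrite('pics/v12.png',cv2.resize(cv2.vconcat([a[:240],im[:240]]),(700,600)))
E
```

```text
35.9167 [0.50612437 0.27049839 0.2206984 ] [-3.14151723e+00  1.80391050e-04  5.07880304e-05]
lane (array([582. ,  11.1]), 68.9, 24.6, 1.8)
lane (array([579. , 110.4]), 68.8, 21.8, 2.6)
lane (array([577.9, 322.7]), 69.2, 21.2, 4.6)
lane (array([585.4, 224.4]), 69.0, 20.1, 4.4)
```

View pics/v12.png

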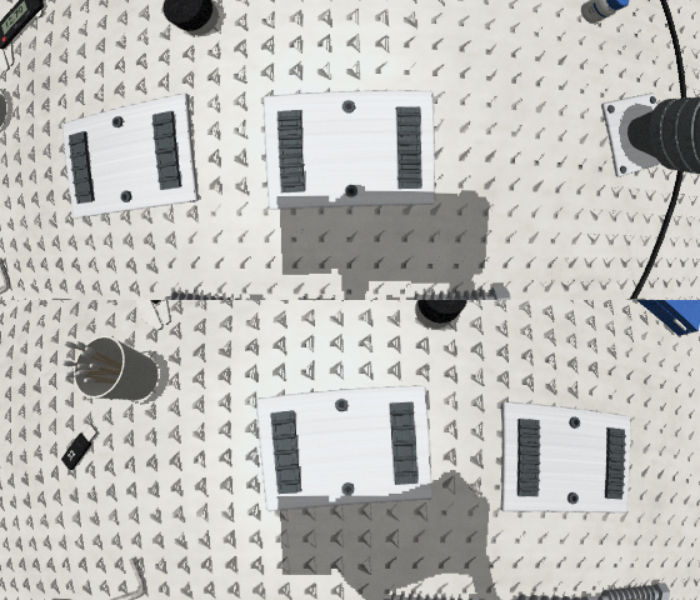

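The pictures show the fine plate at (350,150) in the top half and the coarse plate at (345,445) in the bottom half, with all lanes empty. The measured lane spacing is close to the required 100 mm. Next I plan the pick of the left fine screw.

```bash
python3 - <<'E'
from h import *
D=np.radians
a=plan([.47,.235,.17],D(-48)); a=plan([.4365,.1974,.10],D(-6.1),*a); a=plan([.4365,.1974,.026],D(-6.1),*a)
print('lift'); a=plan([.4365,.1974,.12],D(-6.1),*a); a=plan([.50,.15,.12],D(-47),*a); a=plan([.5787,.1085,.10],D(-88.4),*a)
E
```

```text
n 10 lin [-0.0047  0.0022  0.0051] tw [-0.      0.     -0.0733] max 0.0072 4.2
n 10 lin [-0.005  -0.0011  0.007 ] tw [ 0.      0.     -0.0731] max 0.0087 4.19
n 10 lin [0.     0.     0.0074] tw [0. 0. 0.] max 0.0074 0.0
lift
n 10 lin [ 0.      0.     -0.0094] tw [0. 0. 0.] max 0.0094 0.0
n 10 lin [-0.0017  0.0079  0.    ] tw [0.     0.     0.0714] max 0.0081 4.09
n 10 lin [0.0056 0.0072 0.002 ] tw [0.     0.     0.0723] max 0.0093 4.14
```

Request:
drive_tool([
  {"linear":[-0.0047,0.0022,0.0051],"twist":[0,0,-0.0733],"claw":0.6},
  {"linear":[-0.0047,0.0022,0.0051],"twist":[0,0,-0.0733],"claw":0.6},
  {"linear":[-0.0047,0.0022,0.0051],"twist":[0,0,-0.0733],"claw":0.6},
  {"linear":[-0.0047,0.0022,0.0051],"twist":[0,0,-0.0733],"claw":0.6},
  {"linear":[-0.0047,0.0022,0.0051],"twist":[0,0,-0.0733],"claw":0.6},
  {"linear":[-0.0047,0.0022,0.0051],"twist":[0,0,-0.0733],"claw":0.6},
  {"linear":[-0.0047,0.0022,0.0051],"twist":[0,0,-0.0733],"claw":0.6},
  {"linear":[-0.0047,0.0022,0.0051],"twist":[0,0,-0.0733],"claw":0.6},
  {"linear":[-0.0047,0.0022,0.0051],"twist":[0,0,-0.0733],"claw":0.6},
  {"linear":[-0.0047,0.0022,0.0051],"twist":[0,0,-0.0733],"claw":0.6},
])

```text
time: 36.8
position: [0.4694, 0.2351, 0.1695]
ee_rot: [-2.931, -1.131, -0.0]
contact_force: [0.1, 0.0, -1.1]
gripper_width: 0.0549
gripper_force: 0.0
```

Request:
drive_tool([
  {"linear":[-0.005,-0.0011,0.007],"twist":[0,0,-0.0731],"claw":0.6},
  {"linear":[-0.005,-0.0011,0.007],"twist":[0,0,-0.0731],"claw":0.6},
  {"linear":[-0.005,-0.0011,0.007],"twist":[0,0,-0.0731],"claw":0.6},
  {"linear":[-0.005,-0.0011,0.007],"twist":[0,0,-0.0731],"claw":0.6},
  {"linear":[-0.005,-0.0011,0.007],"twist":[0,0,-0.0731],"claw":0.6},
  {"linear":[-0.005,-0.0011,0.007],"twist":[0,0,-0.0731],"claw":0.6},
  {"linear":[-0.005,-0.0011,0.007],"twist":[0,0,-0.0731],"claw":0.6},
  {"linear":[-0.005,-0.0011,0.007],"twist":[0,0,-0.0731],"claw":0.6},
  {"linear":[-0.005,-0.0011,0.007],"twist":[0,0,-0.0731],"claw":0.6},
  {"linear":[-0.005,-0.0011,0.007],"twist":[0,0,-0.0731],"claw":0.6},
])

```text
time: 37.63
position: [0.4363, 0.1977, 0.0995]
ee_rot: [2.333, 2.104, 0.001]
contact_force: [0.8, -0.2, -1.3]
gripper_width: 0.0552
gripper_force: 0.0
```

Request:
drive_tool([
  {"linear":[0,0,0],"twist":[0,0,0],"claw":0.6},
  {"linear":[0,0,0],"twist":[0,0,0],"claw":0.6},
  {"linear":[0,0,0],"twist":[0,0,0],"claw":0.6},
  {"linear":[0,0,0],"twist":[0,0,0],"claw":0.6},
  {"linear":[0,0,0],"twist":[0,0,0],"claw":0.6},
  {"linear":[0,0,0],"twist":[0,0,0],"claw":0.6},
  {"linear":[0,0,0],"twist":[0,0,0],"claw":0.6},
  {"linear":[0,0,0],"twist":[0,0,0],"claw":0.6},
  {"linear":[0,0,0],"twist":[0,0,0],"claw":0.6},
  {"linear":[0,0,0],"twist":[0,0,0],"claw":0.6},
])

```text
time: 38.47
position: [0.4364, 0.1978, 0.0997]
ee_rot: [-2.337, -2.099, -0.0]
contact_force: [0.4, 0.0, -0.2]
gripper_width: 0.0548
gripper_force: 0.0
```

```bash
python3 - <<'E'
from h import *
p,R0,s=cur(); print(s['time'],p,s['ee_rot'],s['gripper_width'])
plan([.4365,.1974,.026],np.radians(-6.1))
im,c=grab('wrist'); cv2.imwrite('pics/w13.png',im)
# where the three screw mids should show
a,ca=grab('scene'); g=cv2.cvtColor(a,cv2.COLOR_BGR2GRAY); d=cv2.absdiff(a,cv2.imread('pics/scene0.png')).max(2)
print([ (x,y,int((d[y-8:y+8,x-8:x+8]>40).sum())) for x,y in((213,220),(233,247),(256,271))])
E
```

```text
38.4667 [0.43641455 0.19776273 0.09974542] [-2.33714915e+00 -2.09931699e+00 -1.70568643e-04] 0.05481979697010653
n 10 lin [-0.      0.      0.0074] tw [ 0.     -0.     -0.0001] max 0.0074 0.0
[(213, 220, 50), (233, 247, 12), (256, 271, 0)]
```

Request:
drive_tool([
  {"linear":[0,0,0.006],"twist":[0,0,0],"claw":0.6},
  {"linear":[0,0,0.01],"twist":[0,0,0],"claw":0.6},
  {"linear":[0,0,0.011],"twist":[0,0,0],"claw":0.6},
  {"linear":[0,0,0.011],"twist":[0,0,0],"claw":0.6},
  {"linear":[0,0,0.011],"twist":[0,0,0],"claw":0.6},
  {"linear":[0,0,0.01],"twist":[0,0,0],"claw":0.6},
  {"linear":[0,0,0.007],"twist":[0,0,0],"claw":0.6},
  {"linear":[0,0,0.005],"twist":[0,0,0],"claw":0.6},
  {"linear":[0,0,0.0025],"twist":[0,0,0],"claw":0.6},
  {"linear":[0,0,0],"twist":[0,0,0],"claw":0.6},
], force=40)

```text
time: 39.4
position: [0.4363, 0.1977, 0.0258]
ee_rot: [-2.337, -2.099, 0.001]
contact_force: [0.1, -0.1, 0.6]
gripper_width: 0.0549
gripper_force: 0.0
```

Request:
drive_tool([
  {"linear":[0,0,0],"twist":[0,0,0],"claw":0.6},
  {"linear":[0,0,0],"twist":[0,0,0],"claw":0.15},
  {"linear":[0,0,0],"twist":[0,0,0],"claw":0.15},
  {"linear":[0,0,0],"twist":[0,0,0],"claw":0.15},
  {"linear":[0,0,0],"twist":[0,0,0],"claw":0.15},
  {"linear":[0,0,0],"twist":[0,0,0],"claw":0.15},
  {"linear":[0,0,0],"twist":[0,0,0],"claw":0.15},
  {"linear":[0,0,0],"twist":[0,0,0],"claw":0.15},
  {"linear":[0,0,0],"twist":[0,0,0],"claw":0.15},
  {"linear":[0,0,0],"twist":[0,0,0],"claw":0.15},
])

```text
time: 40.23
position: [0.4368, 0.1978, 0.0264]
ee_rot: [2.337, 2.099, 0.001]
contact_force: [0.9, 0.1, 2.1]
gripper_width: 0.0212
gripper_force: 40.0
```

Request:
drive_tool([
  {"linear":[0,0,-0.006],"twist":[0,0,0],"claw":0.15},
  {"linear":[0,0,-0.009],"twist":[0,0,0],"claw":0.15},
  {"linear":[0,0,-0.011],"twist":[0,0,0],"claw":0.15},
  {"linear":[0,0,-0.011],"twist":[0,0,0],"claw":0.15},
  {"linear":[0,0,-0.011],"twist":[0,0,0],"claw":0.15},
  {"linear":[0,0,-0.011],"twist":[0,0,0],"claw":0.15},
  {"linear":[0,0,-0.011],"twist":[0,0,0],"claw":0.15},
  {"linear":[0,0,-0.011],"twist":[0,0,0],"claw":0.15},
  {"linear":[0,0,-0.008],"twist":[0,0,0],"claw":0.15},
  {"linear":[0,0,-0.005],"twist":[0,0,0],"claw":0.15},
])

```text
time: 41.07
position: [0.4365, 0.1978, 0.1215]
ee_rot: [2.337, 2.099, 0.002]
contact_force: [-0.0, -0.7, -1.2]
gripper_width: 0.0216
gripper_force: 40.0
```

Request:
drive_tool([
  {"linear":[-0.0017,0.0079,0],"twist":[0,0,0.0714],"claw":0.15},
  {"linear":[-0.0017,0.0079,0],"twist":[0,0,0.0714],"claw":0.15},
  {"linear":[-0.0017,0.0079,0],"twist":[0,0,0.0714],"claw":0.15},
  {"linear":[-0.0017,0.0079,0],"twist":[0,0,0.0714],"claw":0.15},
  {"linear":[-0.0017,0.0079,0],"twist":[0,0,0.0714],"claw":0.15},
  {"linear":[-0.0017,0.0079,0],"twist":[0,0,0.0714],"claw":0.15},
  {"linear":[-0.0017,0.0079,0],"twist":[0,0,0.0714],"claw":0.15},
  {"linear":[-0.0017,0.0079,0],"twist":[0,0,0.0714],"claw":0.15},
  {"linear":[-0.0017,0.0079,0],"twist":[0,0,0.0714],"claw":0.15},
  {"linear":[-0.0017,0.0079,0],"twist":[0,0,0.0714],"claw":0.15},
])

```text
time: 41.9
position: [0.4998, 0.1502, 0.12]
ee_rot: [-2.925, -1.145, 0.001]
contact_force: [0.1, 0.3, -1.5]
gripper_width: 0.0216
gripper_force: 40.0
```

Request:
drive_tool([
  {"linear":[0.0056,0.0072,0.002],"twist":[0,0,0.0723],"claw":0.15},
  {"linear":[0.0056,0.0072,0.002],"twist":[0,0,0.0723],"claw":0.15},
  {"linear":[0.0056,0.0072,0.002],"twist":[0,0,0.0723],"claw":0.15},
  {"linear":[0.0056,0.0072,0.002],"twist":[0,0,0.0723],"claw":0.15},
  {"linear":[0.0056,0.0072,0.002],"twist":[0,0,0.0723],"claw":0.15},
  {"linear":[0.0056,0.0072,0.002],"twist":[0,0,0.0723],"claw":0.15},
  {"linear":[0.0056,0.0072,0.002],"twist":[0,0,0.0723],"claw":0.15},
  {"linear":[0.0056,0.0072,0.002],"twist":[0,0,0.0723],"claw":0.15},
  {"linear":[0.0056,0.0072,0.002],"twist":[0,0,0.0723],"claw":0.15},
  {"linear":[0.0056,0.0072,0.002],"twist":[0,0,0.0723],"claw":0.15},
])

```text
time: 42.73
position: [0.5787, 0.1086, 0.0998]
ee_rot: [-3.141, -0.037, 0.002]
contact_force: [-0.5, 0.2, -1.4]
gripper_width: 0.0219
gripper_force: 40.0
```

Request:
drive_tool([
  {"linear":[0,0,0],"twist":[0,0,0],"claw":0.15},
  {"linear":[0,0,0],"twist":[0,0,0],"claw":0.15},
  {"linear":[0,0,0],"twist":[0,0,0],"claw":0.15},
  {"linear":[0,0,0],"twist":[0,0,0],"claw":0.15},
  {"linear":[0,0,0],"twist":[0,0,0],"claw":0.15},
  {"linear":[0,0,0],"twist":[0,0,0],"claw":0.15},
  {"linear":[0,0,0],"twist":[0,0,0],"claw":0.15},
  {"linear":[0,0,0],"twist":[0,0,0],"claw":0.15},
  {"linear":[0,0,0],"twist":[0,0,0],"claw":0.15},
  {"linear":[0,0,0],"twist":[0,0,0],"claw":0.15},
])

```text
time: 43.57
position: [0.5788, 0.1089, 0.1002]
ee_rot: [-3.141, -0.042, 0.0]
contact_force: [0.6, 0.6, -1.8]
gripper_width: 0.0217
gripper_force: 40.0
```

```bash
python3 - <<'E'
from h import *
p,R0,s=cur(); print(s['time'],p,s['ee_rot'],s['gripper_width'])
plan([.5787,.1085,.038],np.radians(-88.4))
w,c=grab('wrist','w14.png'); a,_=grab('scene','s14.png'); b,_=grab('side','d14.png')
cv2.imwrite('pics/v14.png',cv2.hconcat([cv2.resize(w,(420,420))[:,:], cv2.resize(cv2.convertScaleAbs(a[150:270,200:320],alpha=2),(420,420))])[:,:800])
E
```

```text
43.5667 [0.57877458 0.10888397 0.10024147] [-3.14122851e+00 -4.23674742e-02  5.87470259e-06] 0.02167307513886835
n 10 lin [-0.      0.      0.0062] tw [-0.      0.     -0.0001] max 0.0062 0.01
```

View pics/v14.png

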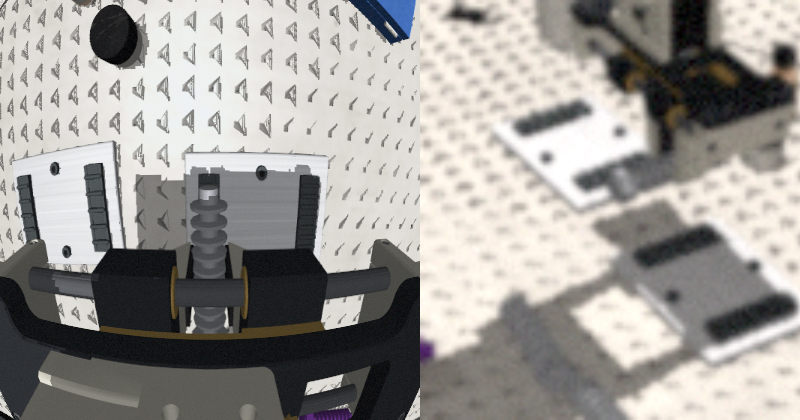

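The screw is held level across the gripper with its tip at (208,175) pointing away, over the fine left lane. The other screws lie undisturbed. I check its along-axis position in the hand from row profiles.

```bash
python3 - <<'E'
from h import *
im=cv2.imread('pics/w14.png'); g=cv2.cvtColor(im,cv2.COLOR_BGR2GRAY)
for v in range(168,246,1): print(v,g[v,255:302:3].tolist())
p,R0,s=cur(); c=imaging.camera_params('wrist')
z=p[2]-.0142
for v in (176,185,200,210,220,230): print(v,onz(c,277,v,z,True)[:2]-p[:2])
E
```

```text
168 [203, 138, 137, 135, 137, 138, 139, 241, 241, 140, 135, 136, 139, 137, 137, 236]
169 [156, 139, 136, 136, 138, 136, 135, 240, 240, 137, 136, 137, 136, 136, 136, 235]
170 [135, 134, 135, 133, 135, 134, 136, 164, 240, 138, 135, 136, 136, 135, 134, 170]
171 [133, 133, 134, 135, 135, 139, 136, 136, 239, 135, 133, 133, 133, 133, 132, 132]
172 [132, 132, 134, 137, 133, 133, 133, 133, 239, 131, 130, 133, 132, 131, 130, 134]
173 [131, 131, 134, 134, 111, 93, 87, 88, 161, 86, 88, 108, 108, 129, 132, 132]
174 [132, 132, 131, 96, 51, 38, 40, 41, 65, 45, 45, 54, 48, 132, 133, 131]
175 [130, 129, 129, 87, 47, 47, 47, 48, 63, 42, 42, 45, 53, 131, 129, 129]
176 [128, 131, 131, 83, 47, 50, 46, 47, 50, 47, 47, 50, 50, 128, 131, 129]
177 [133, 131, 133, 85, 47, 51, 47, 49, 47, 48, 45, 43, 47, 132, 131, 133]
178 [134, 134, 133, 86, 50, 50, 43, 53, 48, 45, 46, 48, 46, 132, 134, 135]
179 [131, 134, 134, 82, 46, 49, 47, 45, 47, 45, 44, 50, 49, 133, 134, 133]
180 [134, 133, 132, 81, 51, 48, 48, 48, 48, 50, 44, 39, 47, 131, 133, 133]
181 [134, 133, 133, 83, 47, 46, 45, 50, 48, 50, 48, 46, 51, 129, 132, 
[... 4189 characters left out ...]
 77, 82, 83, 76, 74, 77, 72, 76, 77, 77]
239 [85, 71, 76, 75, 74, 74, 75, 77, 75, 75, 73, 75, 73, 71, 70, 80]
240 [103, 78, 71, 72, 72, 73, 75, 78, 76, 75, 75, 71, 72, 71, 82, 79]
241 [118, 81, 80, 76, 78, 76, 76, 76, 78, 77, 74, 76, 75, 79, 88, 79]
242 [129, 85, 90, 83, 74, 76, 76, 75, 73, 74, 76, 76, 82, 92, 85, 95]
243 [134, 96, 91, 96, 85, 84, 81, 75, 77, 78, 79, 85, 98, 94, 88, 126]
244 [117, 116, 91, 95, 95, 93, 95, 91, 85, 97, 97, 96, 94, 91, 101, 116]
245 [11, 82, 82, 94, 95, 96, 97, 98, 95, 98, 98, 95, 90, 78, 76, 43]
176 [0.04621533 0.0020388 ]
185 [0.04191269 0.00192809]
200 [0.0346305  0.00174167]
210 [0.02968351 0.00161568]
220 [0.0246496  0.00148802]
230 [0.01951667 0.00135839]
```

```bash
python3 - <<'E'
from h import *
p,R0,s=cur(); c=imaging.camera_params('wrist')
for z in(.010,.012,.015): print(z,onz(c,278.5,173,z,True)[:2]-p[:2])
print(onz(c,278,205.5,p[2]-.0142,True)[:2]-p[:2])
E
```

```text
0.01 [0.03523534 0.00105037]
0.012 [0.03556224 0.00105892]
0.015 [0.03605261 0.00107173]
[0.03193247 0.00119443]
```

Held ridges sit at +31.9, +23.6 and +15.9 mm, matching the expected +32, +24 and +16. The lane end is at +35.4 mm. The alignment is within about 0.5 mm, so I lower it.

Request:
drive_tool([
  {"linear":[0,0,0.005],"twist":[0,0,0],"claw":0.15},
  {"linear":[0,0,0.008],"twist":[0,0,0],"claw":0.15},
  {"linear":[0,0,0.008],"twist":[0,0,0],"claw":0.15},
  {"linear":[0,0,0.008],"twist":[0,0,0],"claw":0.15},
  {"linear":[0,0,0.008],"twist":[0,0,0],"claw":0.15},
  {"linear":[0,0,0.007],"twist":[0,0,0],"claw":0.15},
  {"linear":[0,0,0.006],"twist":[0,0,0],"claw":0.15},
  {"linear":[0,0,0.005],"twist":[0,0,0],"claw":0.15},
  {"linear":[0,0,0.003],"twist":[0,0,0],"claw":0.15},
  {"linear":[0,0,0.002],"twist":[0,0,0],"claw":0.15},
])

```text
time: 44.55
position: [0.5787, 0.1088, 0.0397]
ee_rot: [-3.141, -0.042, 0.001]
contact_force: [0.1, -0.5, -2.4]
gripper_width: 0.0216
gripper_force: 40.0
```

Request:
drive_tool([
  {"linear":[0,0,0.001],"twist":[0,0,0],"claw":0.15},
  {"linear":[0,0,0.001],"twist":[0,0,0],"claw":0.15},
  {"linear":[0,0,0],"twist":[0,0,0],"claw":0.15},
  {"linear":[0,0,0],"twist":[0,0,0],"claw":0.15},
  {"linear":[0,0,0],"twist":[0,0,0],"claw":0.15},
  {"linear":[0,0,0],"twist":[0,0,0],"claw":0.15},
  {"linear":[0,0,0],"twist":[0,0,0],"claw":0.15},
  {"linear":[0,0,0],"twist":[0,0,0],"claw":0.15},
  {"linear":[0,0,0],"twist":[0,0,0],"claw":0.15},
  {"linear":[0,0,0],"twist":[0,0,0],"claw":0.15},
])

```text
time: 45.38
position: [0.579, 0.1089, 0.0384]
ee_rot: [-3.141, -0.042, -0.001]
contact_force: [-0.5, 0.4, -0.0]
gripper_width: 0.0213
gripper_force: 40.0
```

Request:
drive_tool([
  {"linear":[0,0,0],"twist":[0,0,0],"claw":0.5},
  {"linear":[0,0,0],"twist":[0,0,0],"claw":0.5},
  {"linear":[0,0,0],"twist":[0,0,0],"claw":0.5},
  {"linear":[0,0,0],"twist":[0,0,0],"claw":0.5},
  {"linear":[0,0,0],"twist":[0,0,0],"claw":0.5},
  {"linear":[0,0,0],"twist":[0,0,0],"claw":0.5},
  {"linear":[0,0,0],"twist":[0,0,0],"claw":0.5},
  {"linear":[0,0,0],"twist":[0,0,0],"claw":0.5},
  {"linear":[0,0,0],"twist":[0,0,0],"claw":0.5},
  {"linear":[0,0,0],"twist":[0,0,0],"claw":0.5},
])

```text
time: 46.22
position: [0.5788, 0.1088, 0.0382]
ee_rot: [-3.141, -0.042, -0.0]
contact_force: [-0.6, 0.3, 0.4]
gripper_width: 0.0458
gripper_force: 0.0
```

Request:
drive_tool([
  {"linear":[0,0,-0.01],"twist":[0,0,0],"claw":0.5},
  {"linear":[0,0,-0.012],"twist":[0,0,0],"claw":0.5},
  {"linear":[0,0,-0.013],"twist":[0,0,0],"claw":0.5},
  {"linear":[0,0,-0.013],"twist":[0,0,0],"claw":0.5},
  {"linear":[0,0,-0.013],"twist":[0,0,0],"claw":0.5},
  {"linear":[0,0,-0.013],"twist":[0,0,0],"claw":0.5},
  {"linear":[0,0,-0.012],"twist":[0,0,0],"claw":0.5},
  {"linear":[0,0,-0.01],"twist":[0,0,0],"claw":0.5},
  {"linear":[0,0,-0.004],"twist":[0,0,0],"claw":0.5},
  {"linear":[0,0,0],"twist":[0,0,0],"claw":0.5},
])

```text
time: 47.05
position: [0.5795, 0.1089, 0.14]
ee_rot: [-3.141, -0.042, -0.005]
contact_force: [0.8, -0.4, 0.4]
gripper_width: 0.0459
gripper_force: 0.0
```

```bash
python3 - <<'E'
from h import *
p,R0,s=cur(); print(s['time'],p,s['ee_rot'])
a,ca=grab('scene','s15.png'); d=cv2.absdiff(cv2.GaussianBlur(a,(3,3),0),cv2.GaussianBlur(cv2.imread('pics/scene0.png'),(3,3),0)).max(2)
print([ (x,y,int((d[y-10:y+10,x-10:x+10]>30).sum())) for x,y in((213,220),(233,247),(256,271))])
D=np.radians; P0=(np.array([.5788,.1088,.138]),Rdown(D(-88.4)))
a=plan([.505,.09,.12],D(-46),*P0); a=plan([.4344,.0682,.08],D(-3.6),*a); 
print('lift'); a=plan([.4344,.0682,.106],D(-3.6),*a); a=plan([.51,.15,.12],D(-45),*a); a=plan([.5855,.2236,.10],D(-85.6),*a)
E
```

```text
47.05 [0.5794883  0.10890741 0.13997646] [-3.14110179 -0.04209285 -0.00462217]
[(213, 220, 214), (233, 247, 180), (256, 271, 30)]
n 10 lin [-0.0077 -0.0009  0.0018] tw [ 0.     0.    -0.074] max 0.008 4.24
n 10 lin [-0.0053 -0.0054  0.004 ] tw [ 0.     0.    -0.074] max 0.0086 4.24
lift
n 10 lin [ 0.      0.     -0.0026] tw [0. 0. 0.] max 0.0026 0.0
n 10 lin [ 0.0107  0.004  -0.0014] tw [0.     0.     0.0723] max 0.0115 4.14
n 10 lin [ 0.0103 -0.0032  0.002 ] tw [0.     0.     0.0709] max 0.0109 4.06
```

```bash
python3 - <<'E'
from h import *
D=np.radians; P0=(np.array([.5788,.1088,.138]),Rdown(D(-88.4)))
plan([.3997,.0809,.2527],D(-90),*P0)
E
```

```text
n 10 lin [-0.018   0.0025 -0.0115] tw [0.     0.     0.0028] max 0.0215 0.16
```

Request:
drive_tool([
  {"linear":[-0.018,0.0025,-0.0115],"twist":[0,0,0.0028],"claw":1},
  {"linear":[-0.018,0.0025,-0.0115],"twist":[0,0,0.0028],"claw":1},
  {"linear":[-0.018,0.0025,-0.0115],"twist":[0,0,0.0028],"claw":1},
  {"linear":[-0.018,0.0025,-0.0115],"twist":[0,0,0.0028],"claw":1},
  {"linear":[-0.018,0.0025,-0.0115],"twist":[0,0,0.0028],"claw":1},
  {"linear":[-0.018,0.0025,-0.0115],"twist":[0,0,0.0028],"claw":1},
  {"linear":[-0.018,0.0025,-0.0115],"twist":[0,0,0.0028],"claw":1},
  {"linear":[-0.018,0.0025,-0.0115],"twist":[0,0,0.0028],"claw":1},
  {"linear":[-0.018,0.0025,-0.0115],"twist":[0,0,0.0028],"claw":1},
  {"linear":[-0.018,0.0025,-0.0115],"twist":[0,0,0.0028],"claw":1},
])

```text
time: 47.93
position: [0.3978, 0.0812, 0.253]
ee_rot: [-3.142, 0.002, 0.003]
contact_force: [-0.2, -0.2, 0.3]
gripper_width: 0.0919
gripper_force: 0.0
```

Request:
drive_tool([
  {"linear":[0,0,0],"twist":[0,0,0],"claw":1},
  {"linear":[0,0,0],"twist":[0,0,0],"claw":1},
  {"linear":[0,0,0],"twist":[0,0,0],"claw":1},
  {"linear":[0,0,0],"twist":[0,0,0],"claw":1},
  {"linear":[0,0,0],"twist":[0,0,0],"claw":1},
  {"linear":[0,0,0],"twist":[0,0,0],"claw":1},
  {"linear":[0,0,0],"twist":[0,0,0],"claw":1},
  {"linear":[0,0,0],"twist":[0,0,0],"claw":1},
  {"linear":[0,0,0],"twist":[0,0,0],"claw":1},
  {"linear":[0,0,0],"twist":[0,0,0],"claw":1},
])

```text
time: 48.77
position: [0.3992, 0.0813, 0.2532]
ee_rot: [-3.141, 0.002, 0.0]
contact_force: [-0.0, -0.7, 0.1]
gripper_width: 0.0914
gripper_force: 0.0
```

```bash
python3 - <<'E'
from h import *
for i in range(3): imaging.get_image('wrist')
p,R0,s=cur(); print(s['time'],p,s['ee_rot'])
im,c=grab('wrist','w16.png'); o=cv2.imread('pics/w9.png')
json.dump({k:np.array(v).tolist() for k,v in c.items()},open('pics/w16.json','w'))
for n,(x0,y0,x1,y1) in dict(M=(250,138,340,168),R=(343,132,424,165),lane=(245,0,265,62),plateR=(330,0,352,60)).items():
    r_=cv2.matchTemplate(im,o[y0:y1,x0:x1],cv2.TM_CCOEFF_NORMED); _,v,_,l=cv2.minMaxLoc(r_); print(n,round(v,3),l[0]-x0,l[1]-y0)
up=cv2.resize(im[0:70,225:365],None,fx=5.5,fy=5.5,interpolation=cv2.INTER_CUBIC)
lo=cv2.resize(im[125:175,215:435],(770,200),interpolation=cv2.INTER_CUBIC)
cv2.imwrite('pics/v16.png',cv2.vconcat([up[:,:770],lo]))
E
```

```text
48.9167 [0.39917137 0.08129779 0.2532319 ] [-3.14152944e+00  1.83899023e-03 -1.26191347e-04]
M 0.954 0 0
R 0.968 0 -1
lane 0.813 86 0
plateR 0.979 0 0
```

View pics/v16.png

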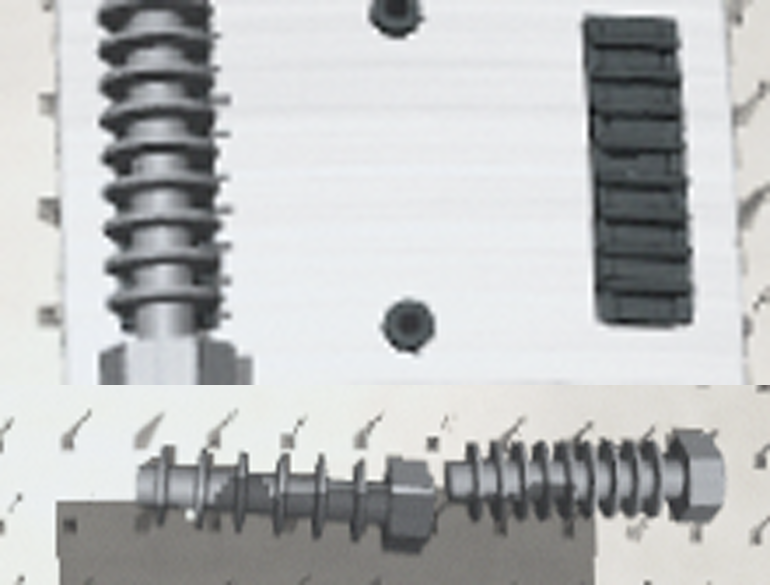

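The first fine screw is seated along the left lane, at (160,170) in the crop, with all its ridges over the lane. The middle and right screws have not moved. Next is the coarse screw.

```bash
python3 - <<'E'
from h import *
D=np.radians
a=plan([.415,.075,.17],D(-47)); a=plan([.4344,.0682,.08],D(-3.6),*a)
E
```

```text
n 10 lin [0.0013 0.0011 0.0083] tw [-0.     -0.     -0.0752] max 0.0085 4.31
n 10 lin [0.0003 0.0021 0.009 ] tw [ 0.      0.     -0.0757] max 0.0092 4.34
```

Request:
drive_tool([
  {"linear":[0.0013,0.0011,0.0083],"twist":[0,0,-0.0752],"claw":0.6},
  {"linear":[0.0013,0.0011,0.0083],"twist":[0,0,-0.0752],"claw":0.6},
  {"linear":[0.0013,0.0011,0.0083],"twist":[0,0,-0.0752],"claw":0.6},
  {"linear":[0.0013,0.0011,0.0083],"twist":[0,0,-0.0752],"claw":0.6},
  {"linear":[0.0013,0.0011,0.0083],"twist":[0,0,-0.0752],"claw":0.6},
  {"linear":[0.0013,0.0011,0.0083],"twist":[0,0,-0.0752],"claw":0.6},
  {"linear":[0.0013,0.0011,0.0083],"twist":[0,0,-0.0752],"claw":0.6},
  {"linear":[0.0013,0.0011,0.0083],"twist":[0,0,-0.0752],"claw":0.6},
  {"linear":[0.0013,0.0011,0.0083],"twist":[0,0,-0.0752],"claw":0.6},
  {"linear":[0.0013,0.0011,0.0083],"twist":[0,0,-0.0752],"claw":0.6},
])

```text
time: 49.8
position: [0.4149, 0.0753, 0.1699]
ee_rot: [2.921, 1.157, 0.0]
contact_force: [-0.2, -0.1, 0.4]
gripper_width: 0.0549
gripper_force: 0.0
```

Request:
drive_tool([
  {"linear":[0.0003,0.0021,0.009],"twist":[0,0,-0.0757],"claw":0.6},
  {"linear":[0.0003,0.0021,0.009],"twist":[0,0,-0.0757],"claw":0.6},
  {"linear":[0.0003,0.0021,0.009],"twist":[0,0,-0.0757],"claw":0.6},
  {"linear":[0.0003,0.0021,0.009],"twist":[0,0,-0.0757],"claw":0.6},
  {"linear":[0.0003,0.0021,0.009],"twist":[0,0,-0.0757],"claw":0.6},
  {"linear":[0.0003,0.0021,0.009],"twist":[0,0,-0.0757],"claw":0.6},
  {"linear":[0.0003,0.0021,0.009],"twist":[0,0,-0.0757],"claw":0.6},
  {"linear":[0.0003,0.0021,0.009],"twist":[0,0,-0.0757],"claw":0.6},
  {"linear":[0.0003,0.0021,0.009],"twist":[0,0,-0.0757],"claw":0.6},
  {"linear":[0.0003,0.0021,0.009],"twist":[0,0,-0.0757],"claw":0.6},
])

```text
time: 50.63
position: [0.4346, 0.0685, 0.0798]
ee_rot: [2.286, 2.154, 0.001]
contact_force: [0.2, -0.6, 0.3]
gripper_width: 0.0553
gripper_force: 0.0
```

Request:
drive_tool([
  {"linear":[0,0,0],"twist":[0,0,0],"claw":0.6},
  {"linear":[0,0,0],"twist":[0,0,0],"claw":0.6},
  {"linear":[0,0,0],"twist":[0,0,0],"claw":0.6},
  {"linear":[0,0,0],"twist":[0,0,0],"claw":0.6},
  {"linear":[0,0,0],"twist":[0,0,0],"claw":0.6},
  {"linear":[0,0,0],"twist":[0,0,0],"claw":0.6},
  {"linear":[0,0,0],"twist":[0,0,0],"claw":0.6},
  {"linear":[0,0,0],"twist":[0,0,0],"claw":0.6},
  {"linear":[0,0,0],"twist":[0,0,0],"claw":0.6},
  {"linear":[0,0,0],"twist":[0,0,0],"claw":0.6},
])

```text
time: 51.47
position: [0.4343, 0.0685, 0.0802]
ee_rot: [2.29, 2.15, 0.0]
contact_force: [-0.5, -1.2, 0.7]
gripper_width: 0.0556
gripper_force: 0.0
```

```bash
python3 - <<'E'
from h import *
D=np.radians; p,R0,s=cur(); print(s['time'],p,s['ee_rot'],s['gripper_width'])
a=plan([.4344,.0682,.026],D(-3.6)); p,R0,_=cur();q=p.copy();q[2]=.106;print('go');a=plan([.51,.15,.12],D(-45),q,R0); a=plan([.5855,.2236,.10],D(-85.6),*a)
E
```

```text
51.4667 [0.43428903 0.0685079  0.08024353] [2.29038700e+00 2.15023678e+00 2.39353431e-04] 0.05556573623602959
n 10 lin [-0.      0.      0.0054] tw [ 0. -0. -0.] max 0.0054 0.0
go
n 10 lin [ 0.0106  0.004  -0.0014] tw [ 0.     -0.      0.0722] max 0.0115 4.14
n 10 lin [ 0.0103 -0.0032  0.002 ] tw [0.     0.     0.0709] max 0.0109 4.06
```

Request:
drive_tool([
  {"linear":[0,0,0.004],"twist":[0,0,0],"claw":0.6},
  {"linear":[0,0,0.008],"twist":[0,0,0],"claw":0.6},
  {"linear":[0,0,0.009],"twist":[0,0,0],"claw":0.6},
  {"linear":[0,0,0.009],"twist":[0,0,0],"claw":0.6},
  {"linear":[0,0,0.009],"twist":[0,0,0],"claw":0.6},
  {"linear":[0,0,0.007],"twist":[0,0,0],"claw":0.6},
  {"linear":[0,0,0.005],"twist":[0,0,0],"claw":0.6},
  {"linear":[0,0,0.003],"twist":[0,0,0],"claw":0.6},
  {"linear":[0,0,0],"twist":[0,0,0],"claw":0.6},
  {"linear":[0,0,0],"twist":[0,0,0],"claw":0.6},
])

```text
time: 52.3
position: [0.4343, 0.0685, 0.0262]
ee_rot: [-2.29, -2.15, 0.0]
contact_force: [-0.3, 0.4, 1.0]
gripper_width: 0.0549
gripper_force: 0.0
```

Request:
drive_tool([
  {"linear":[0,0,0],"twist":[0,0,0],"claw":0.6},
  {"linear":[0,0,0],"twist":[0,0,0],"claw":0.15},
  {"linear":[0,0,0],"twist":[0,0,0],"claw":0.15},
  {"linear":[0,0,0],"twist":[0,0,0],"claw":0.15},
  {"linear":[0,0,0],"twist":[0,0,0],"claw":0.15},
  {"linear":[0,0,0],"twist":[0,0,0],"claw":0.15},
  {"linear":[0,0,0],"twist":[0,0,0],"claw":0.15},
  {"linear":[0,0,0],"twist":[0,0,0],"claw":0.15},
  {"linear":[0,0,0],"twist":[0,0,0],"claw":0.15},
  {"linear":[0,0,0],"twist":[0,0,0],"claw":0.15},
])

```text
time: 53.13
position: [0.4345, 0.0685, 0.0263]
ee_rot: [2.29, 2.15, 0.001]
contact_force: [0.4, 1.7, 2.6]
gripper_width: 0.0212
gripper_force: 40.0
```

Request:
drive_tool([
  {"linear":[0,0,-0.005],"twist":[0,0,0],"claw":0.15},
  {"linear":[0,0,-0.008],"twist":[0,0,0],"claw":0.15},
  {"linear":[0,0,-0.009],"twist":[0,0,0],"claw":0.15},
  {"linear":[0,0,-0.01],"twist":[0,0,0],"claw":0.15},
  {"linear":[0,0,-0.01],"twist":[0,0,0],"claw":0.15},
  {"linear":[0,0,-0.01],"twist":[0,0,0],"claw":0.15},
  {"linear":[0,0,-0.01],"twist":[0,0,0],"claw":0.15},
  {"linear":[0,0,-0.008],"twist":[0,0,0],"claw":0.15},
  {"linear":[0,0,-0.006],"twist":[0,0,0],"claw":0.15},
  {"linear":[0,0,-0.004],"twist":[0,0,0],"claw":0.15},
])

```text
time: 53.97
position: [0.4345, 0.0685, 0.1072]
ee_rot: [2.29, 2.15, 0.001]
contact_force: [0.3, 0.4, -0.8]
gripper_width: 0.0213
gripper_force: 40.0
```

Request:
drive_tool([
  {"linear":[0.0106,0.004,-0.0014],"twist":[0,0,0.0722],"claw":0.15},
  {"linear":[0.0106,0.004,-0.0014],"twist":[0,0,0.0722],"claw":0.15},
  {"linear":[0.0106,0.004,-0.0014],"twist":[0,0,0.0722],"claw":0.15},
  {"linear":[0.0106,0.004,-0.0014],"twist":[0,0,0.0722],"claw":0.15},
  {"linear":[0.0106,0.004,-0.0014],"twist":[0,0,0.0722],"claw":0.15},
  {"linear":[0.0106,0.004,-0.0014],"twist":[0,0,0.0722],"claw":0.15},
  {"linear":[0.0106,0.004,-0.0014],"twist":[0,0,0.0722],"claw":0.15},
  {"linear":[0.0106,0.004,-0.0014],"twist":[0,0,0.0722],"claw":0.15},
  {"linear":[0.0106,0.004,-0.0014],"twist":[0,0,0.0722],"claw":0.15},
  {"linear":[0.0106,0.004,-0.0014],"twist":[0,0,0.0722],"claw":0.15},
])

```text
time: 54.8
position: [0.5097, 0.1501, 0.1201]
ee_rot: [-2.904, -1.198, 0.002]
contact_force: [-0.6, 0.1, -1.3]
gripper_width: 0.0212
gripper_force: 40.0
```

Request:
drive_tool([
  {"linear":[0.0103,-0.0032,0.002],"twist":[0,0,0.0709],"claw":0.15},
  {"linear":[0.0103,-0.0032,0.002],"twist":[0,0,0.0709],"claw":0.15},
  {"linear":[0.0103,-0.0032,0.002],"twist":[0,0,0.0709],"claw":0.15},
  {"linear":[0.0103,-0.0032,0.002],"twist":[0,0,0.0709],"claw":0.15},
  {"linear":[0.0103,-0.0032,0.002],"twist":[0,0,0.0709],"claw":0.15},
  {"linear":[0.0103,-0.0032,0.002],"twist":[0,0,0.0709],"claw":0.15},
  {"linear":[0.0103,-0.0032,0.002],"twist":[0,0,0.0709],"claw":0.15},
  {"linear":[0.0103,-0.0032,0.002],"twist":[0,0,0.0709],"claw":0.15},
  {"linear":[0.0103,-0.0032,0.002],"twist":[0,0,0.0709],"claw":0.15},
  {"linear":[0.0103,-0.0032,0.002],"twist":[0,0,0.0709],"claw":0.15},
])

```text
time: 55.63
position: [0.5857, 0.2235, 0.0997]
ee_rot: [3.139, 0.115, -0.002]
contact_force: [-0.2, -0.1, -1.6]
gripper_width: 0.0215
gripper_force: 40.0
```

Request:
drive_tool([
  {"linear":[0,0,0],"twist":[0,0,0],"claw":0.15},
  {"linear":[0,0,0],"twist":[0,0,0],"claw":0.15},
  {"linear":[0,0,0],"twist":[0,0,0],"claw":0.15},
  {"linear":[0,0,0],"twist":[0,0,0],"claw":0.15},
  {"linear":[0,0,0],"twist":[0,0,0],"claw":0.15},
  {"linear":[0,0,0],"twist":[0,0,0],"claw":0.15},
  {"linear":[0,0,0],"twist":[0,0,0],"claw":0.15},
  {"linear":[0,0,0],"twist":[0,0,0],"claw":0.15},
  {"linear":[0,0,0],"twist":[0,0,0],"claw":0.15},
  {"linear":[0,0,0],"twist":[0,0,0],"claw":0.15},
])

```text
time: 56.47
position: [0.5857, 0.2231, 0.1003]
ee_rot: [-3.139, -0.121, -0.0]
contact_force: [-0.7, -0.2, -1.2]
gripper_width: 0.0212
gripper_force: 40.0
```

```bash
cat >> h.py <<'E'
def held(name):
    p,R0,s=cur(); print(s['time'],p.round(4),s['ee_rot'].round(3),s['gripper_width'].round(4))
    im,c=grab('wrist',name); g=cv2.cvtColor(im,cv2.COLOR_BGR2GRAY)
    for v in range(166,246,1): print(v,*g[v,252:308:4].tolist())
    t=lambda u,v,z:(1000*R0.inv().apply(onz(c,u,v,z,True)-p)).round(1)[:2]
    for v in range(168,246,6): print(v,'axis',t(278,v,p[2]-.0142),'lane',t(278,v,.013))
E
python3 - <<'E'
from h import *
held('w17.png')
E
```

```text
Traceback (most recent call last):
  File "h.py", line 57, in held
    p,R0,s=cur(); print(s['time'],p.round(4),s['ee_rot'].round(3),s['gripper_width'].round(4))
                                                                  ^^^^^^^^^^^^^^^^^^^^^^^^
AttributeError: 'float' object has no attribute 'round'
```

```bash
sed -i "s/,s\['gripper_width'\].round(4))/,s['gripper_width'])/" h.py
python3 - <<'E'
from h import *
held('w17.png')
E
```

```text
56.4667 [0.5857 0.2231 0.1003] [-3.139 -0.121 -0.   ] 0.02123526115075452
166 237 238 238 239 238 239 239 239 195 175 175 239 239 240
167 238 240 239 239 240 239 240 240 173 139 140 181 184 240
168 240 239 240 240 239 240 241 240 174 140 143 139 222 240
169 240 240 240 240 240 241 241 240 175 142 139 142 235 239
170 241 240 240 240 239 239 240 239 148 138 136 137 235 239
171 239 237 239 239 239 239 241 239 137 138 136 138 235 240
172 239 239 239 238 240 240 239 239 136 137 136 138 233 240
173 236 238 238 199 132 126 154 164 93 112 130 136 234 239
174 238 238 238 84 49 52 63 67 46 47 125 134 231 237
175 237 160 156 89 73 90 86 87 42 47 126 138 156 238
176 236 130 133 95 81 94 90 94 46 50 125 135 137 161
177 158 133 136 58 48 47 82 87 46 49 123 139 135 135
178 136 134 135 56 44 50 48 54 49 45 125 136 133 137
179 136 134 135 56 47 51 46 47 47 51 126 135 138 136
180 132 131 133 54 42 47 47 47 51 47 124 136 133 134
181 133 136 137 58 36 44 48 43 49 51 124 134 133 137
182 138 137 137 54 36 47 46 44 45 51 127 134 137 135
183 135 138 138 54 38 48 47 45 44 49 127 137 139 138
184 135 138 138 5
[... 3080 characters left out ...]
108 135 137 83 79 94 100 101 98 84 130 139 138 103
243 94 135 135 85 81 96 98 98 100 81 128 135 136 94
244 93 116 133 83 80 94 99 101 97 84 121 133 118 89
245 90 11 132 84 78 93 98 102 93 86 102 130 15 78
168 axis [50.  -0.3] lane [39.2 -0.4]
174 axis [47.2 -0.3] lane [35.  -0.4]
180 axis [44.3 -0.3] lane [30.8 -0.4]
186 axis [41.4 -0.3] lane [26.5 -0.5]
192 axis [38.5 -0.3] lane [22.2 -0.5]
198 axis [35.6 -0.3] lane [17.8 -0.5]
204 axis [32.7 -0.3] lane [13.4 -0.5]
210 axis [29.7 -0.3] lane [ 9.  -0.5]
216 axis [26.7 -0.3] lane [ 4.5 -0.5]
222 axis [23.6 -0.3] lane [ 0.  -0.5]
228 axis [20.6 -0.3] lane [-4.6 -0.5]
234 axis [17.4 -0.4] lane [-9.2 -0.5]
240 axis [14.3 -0.4] lane [-13.9  -0.5]
```

The ridges sit at +32.7 and +19.5 mm (expected +32.5 and +19.5), and the lane end is at +35.3 mm. It is aligned, so I lower, release and lift.

Request:
drive_tool([
  {"linear":[0,0,0.005],"twist":[0,0,0],"claw":0.15},
  {"linear":[0,0,0.008],"twist":[0,0,0],"claw":0.15},
  {"linear":[0,0,0.008],"twist":[0,0,0],"claw":0.15},
  {"linear":[0,0,0.008],"twist":[0,0,0],"claw":0.15},
  {"linear":[0,0,0.008],"twist":[0,0,0],"claw":0.15},
  {"linear":[0,0,0.007],"twist":[0,0,0],"claw":0.15},
  {"linear":[0,0,0.006],"twist":[0,0,0],"claw":0.15},
  {"linear":[0,0,0.005],"twist":[0,0,0],"claw":0.15},
  {"linear":[0,0,0.003],"twist":[0,0,0],"claw":0.15},
  {"linear":[0,0,0.002],"twist":[0,0,0],"claw":0.15},
])

```text
time: 57.35
position: [0.5856, 0.2231, 0.0397]
ee_rot: [3.139, 0.121, -0.001]
contact_force: [-0.3, 0.2, -1.8]
gripper_width: 0.0212
gripper_force: 40.0
```

Request:
drive_tool([
  {"linear":[0,0,0.001],"twist":[0,0,0],"claw":0.15},
  {"linear":[0,0,0.001],"twist":[0,0,0],"claw":0.15},
  {"linear":[0,0,0],"twist":[0,0,0],"claw":0.15},
  {"linear":[0,0,0],"twist":[0,0,0],"claw":0.15},
  {"linear":[0,0,0],"twist":[0,0,0],"claw":0.15},
  {"linear":[0,0,0],"twist":[0,0,0],"claw":0.15},
  {"linear":[0,0,0],"twist":[0,0,0],"claw":0.15},
  {"linear":[0,0,0],"twist":[0,0,0],"claw":0.15},
  {"linear":[0,0,0],"twist":[0,0,0],"claw":0.15},
  {"linear":[0,0,0],"twist":[0,0,0],"claw":0.15},
])

```text
time: 58.18
position: [0.5859, 0.2232, 0.0385]
ee_rot: [-3.139, -0.121, -0.001]
contact_force: [-0.3, 0.6, 1.3]
gripper_width: 0.0209
gripper_force: 40.0
```

Request:
drive_tool([
  {"linear":[0,0,0],"twist":[0,0,0],"claw":0.5},
  {"linear":[0,0,0],"twist":[0,0,0],"claw":0.5},
  {"linear":[0,0,0],"twist":[0,0,0],"claw":0.5},
  {"linear":[0,0,0],"twist":[0,0,0],"claw":0.5},
  {"linear":[0,0,0],"twist":[0,0,0],"claw":0.5},
  {"linear":[0,0,0],"twist":[0,0,0],"claw":0.5},
  {"linear":[0,0,0],"twist":[0,0,0],"claw":0.5},
  {"linear":[0,0,0],"twist":[0,0,0],"claw":0.5},
  {"linear":[0,0,0],"twist":[0,0,0],"claw":0.5},
  {"linear":[0,0,0],"twist":[0,0,0],"claw":0.5},
])

```text
time: 59.02
position: [0.5857, 0.2231, 0.0382]
ee_rot: [-3.139, -0.121, -0.0]
contact_force: [-0.3, 0.0, 0.5]
gripper_width: 0.0458
gripper_force: 0.0
```

Request:
drive_tool([
  {"linear":[0,0,-0.01],"twist":[0,0,0],"claw":0.5},
  {"linear":[0,0,-0.012],"twist":[0,0,0],"claw":0.5},
  {"linear":[0,0,-0.013],"twist":[0,0,0],"claw":0.5},
  {"linear":[0,0,-0.013],"twist":[0,0,0],"claw":0.5},
  {"linear":[0,0,-0.013],"twist":[0,0,0],"claw":0.5},
  {"linear":[0,0,-0.013],"twist":[0,0,0],"claw":0.5},
  {"linear":[0,0,-0.012],"twist":[0,0,0],"claw":0.5},
  {"linear":[0,0,-0.01],"twist":[0,0,0],"claw":0.5},
  {"linear":[0,0,-0.004],"twist":[0,0,0],"claw":0.5},
  {"linear":[0,0,0],"twist":[0,0,0],"claw":0.5},
])

```text
time: 59.85
position: [0.5864, 0.2233, 0.1401]
ee_rot: [-3.139, -0.121, -0.005]
contact_force: [0.1, -0.9, -0.1]
gripper_width: 0.0457
gripper_force: 0.0
```

```bash
python3 - <<'E'
from h import *
D=np.radians; P0=(np.array([.5857,.2231,.138]),Rdown(D(-85.6)))
plan([.3992,.0813,.2532],D(-90),*P0)
E
```

```text
n 10 lin [-0.0192  0.0134 -0.0115] tw [0.     0.     0.0077] max 0.0261 0.44
```

Request:
drive_tool([
  {"linear":[-0.0192,0.0134,-0.0115],"twist":[0,0,0.0077],"claw":1},
  {"linear":[-0.0192,0.0134,-0.0115],"twist":[0,0,0.0077],"claw":1},
  {"linear":[-0.0192,0.0134,-0.0115],"twist":[0,0,0.0077],"claw":1},
  {"linear":[-0.0192,0.0134,-0.0115],"twist":[0,0,0.0077],"claw":1},
  {"linear":[-0.0192,0.0134,-0.0115],"twist":[0,0,0.0077],"claw":1},
  {"linear":[-0.0192,0.0134,-0.0115],"twist":[0,0,0.0077],"claw":1},
  {"linear":[-0.0192,0.0134,-0.0115],"twist":[0,0,0.0077],"claw":1},
  {"linear":[-0.0192,0.0134,-0.0115],"twist":[0,0,0.0077],"claw":1},
  {"linear":[-0.0192,0.0134,-0.0115],"twist":[0,0,0.0077],"claw":1},
  {"linear":[-0.0192,0.0134,-0.0115],"twist":[0,0,0.0077],"claw":1},
])

```text
time: 60.68
position: [0.3982, 0.0806, 0.2532]
ee_rot: [3.142, -0.001, -0.002]
contact_force: [0.1, -1.1, 0.1]
gripper_width: 0.0913
gripper_force: 0.0
```

Request:
drive_tool([
  {"linear":[0,0,0],"twist":[0,0,0],"claw":1},
  {"linear":[0,0,0],"twist":[0,0,0],"claw":1},
  {"linear":[0,0,0],"twist":[0,0,0],"claw":1},
  {"linear":[0,0,0],"twist":[0,0,0],"claw":1},
  {"linear":[0,0,0],"twist":[0,0,0],"claw":1},
  {"linear":[0,0,0],"twist":[0,0,0],"claw":1},
  {"linear":[0,0,0],"twist":[0,0,0],"claw":1},
  {"linear":[0,0,0],"twist":[0,0,0],"claw":1},
  {"linear":[0,0,0],"twist":[0,0,0],"claw":1},
  {"linear":[0,0,0],"twist":[0,0,0],"claw":1},
])

```text
time: 61.52
position: [0.3996, 0.0812, 0.2531]
ee_rot: [-3.142, 0.0, 0.0]
contact_force: [0.4, -0.6, -0.1]
gripper_width: 0.092
gripper_force: 0.0
```

```bash
python3 - <<'E'
from h import *
for i in range(3): imaging.get_image('wrist')
p,R0,s=cur(); print(s['time'],p,s['ee_rot'])
im,c=grab('wrist','w18.png'); o=cv2.imread('pics/w16.png')
for n,(x0,y0,x1,y1) in dict(R=(343,132,424,165),fineL=(240,0,265,62),plateR=(330,0,352,60)).items():
    r_=cv2.matchTemplate(im,o[y0:y1,x0:x1],cv2.TM_CCOEFF_NORMED); _,v,_,l=cv2.minMaxLoc(r_); print(n,round(v,3),l[0]-x0,l[1]-y0)
D=np.radians
a=plan([.42,.02,.17],D(-40)); a=plan([.4405,-.036,.08],D(3.4),*a)
E
```

```text
61.6667 [0.39958089 0.08115999 0.25322224] [-3.14154245e+00  2.88917263e-04 -1.07529438e-04]
R 0.972 0 0
fineL 0.968 0 0
plateR 0.982 0 0
n 10 lin [-0.0005  0.0066  0.0083] tw [-0.     -0.     -0.0873] max 0.0107 5.0
n 10 lin [-0.0046  0.004   0.009 ] tw [ 0.      0.     -0.0757] max 0.0109 4.34
```

Request:
drive_tool([
  {"linear":[-0.0005,0.0066,0.0083],"twist":[0,0,-0.0873],"claw":0.6},
  {"linear":[-0.0005,0.0066,0.0083],"twist":[0,0,-0.0873],"claw":0.6},
  {"linear":[-0.0005,0.0066,0.0083],"twist":[0,0,-0.0873],"claw":0.6},
  {"linear":[-0.0005,0.0066,0.0083],"twist":[0,0,-0.0873],"claw":0.6},
  {"linear":[-0.0005,0.0066,0.0083],"twist":[0,0,-0.0873],"claw":0.6},
  {"linear":[-0.0005,0.0066,0.0083],"twist":[0,0,-0.0873],"claw":0.6},
  {"linear":[-0.0005,0.0066,0.0083],"twist":[0,0,-0.0873],"claw":0.6},
  {"linear":[-0.0005,0.0066,0.0083],"twist":[0,0,-0.0873],"claw":0.6},
  {"linear":[-0.0005,0.0066,0.0083],"twist":[0,0,-0.0873],"claw":0.6},
  {"linear":[-0.0005,0.0066,0.0083],"twist":[0,0,-0.0873],"claw":0.6},
])

```text
time: 62.55
position: [0.4197, 0.0199, 0.1699]
ee_rot: [2.844, 1.334, 0.0]
contact_force: [0.7, 0.9, -0.4]
gripper_width: 0.055
gripper_force: 0.0
```

Request:
drive_tool([
  {"linear":[-0.0046,0.004,0.009],"twist":[0,0,-0.0757],"claw":0.6},
  {"linear":[-0.0046,0.004,0.009],"twist":[0,0,-0.0757],"claw":0.6},
  {"linear":[-0.0046,0.004,0.009],"twist":[0,0,-0.0757],"claw":0.6},
  {"linear":[-0.0046,0.004,0.009],"twist":[0,0,-0.0757],"claw":0.6},
  {"linear":[-0.0046,0.004,0.009],"twist":[0,0,-0.0757],"claw":0.6},
  {"linear":[-0.0046,0.004,0.009],"twist":[0,0,-0.0757],"claw":0.6},
  {"linear":[-0.0046,0.004,0.009],"twist":[0,0,-0.0757],"claw":0.6},
  {"linear":[-0.0046,0.004,0.009],"twist":[0,0,-0.0757],"claw":0.6},
  {"linear":[-0.0046,0.004,0.009],"twist":[0,0,-0.0757],"claw":0.6},
  {"linear":[-0.0046,0.004,0.009],"twist":[0,0,-0.0757],"claw":0.6},
])

```text
time: 63.38
position: [0.4407, -0.0359, 0.0798]
ee_rot: [2.151, 2.29, 0.0]
contact_force: [-0.1, -0.7, 0.5]
gripper_width: 0.0552
gripper_force: 0.0
```

Request:
drive_tool([
  {"linear":[0,0,0],"twist":[0,0,0],"claw":0.6},
  {"linear":[0,0,0],"twist":[0,0,0],"claw":0.6},
  {"linear":[0,0,0],"twist":[0,0,0],"claw":0.6},
  {"linear":[0,0,0],"twist":[0,0,0],"claw":0.6},
  {"linear":[0,0,0],"twist":[0,0,0],"claw":0.6},
  {"linear":[0,0,0],"twist":[0,0,0],"claw":0.6},
  {"linear":[0,0,0],"twist":[0,0,0],"claw":0.6},
  {"linear":[0,0,0],"twist":[0,0,0],"claw":0.6},
  {"linear":[0,0,0],"twist":[0,0,0],"claw":0.6},
  {"linear":[0,0,0],"twist":[0,0,0],"claw":0.6},
])

```text
time: 64.22
position: [0.4405, -0.0355, 0.0802]
ee_rot: [2.155, 2.286, 0.0]
contact_force: [-0.3, -0.9, -0.4]
gripper_width: 0.0552
gripper_force: 0.0
```

```bash
python3 - <<'E'
from h import *
D=np.radians; p,R0,s=cur(); print(s['time'],p,s['ee_rot'],s['gripper_width'])
a=plan([.4405,-.036,.026],D(3.4)); q=p.copy();q[2]=.106;print('go');a=plan([.51,-.015,.12],D(-43),q,R0); a=plan([.5815,.009,.10],D(-88.4),*a)
E
```

```text
64.2167 [ 0.4404878  -0.03550075  0.08023252] [2.15506641e+00 2.28584487e+00 1.72214127e-04] 0.05515188067777028
n 10 lin [-0.0001 -0.      0.0054] tw [ 0. -0. -0.] max 0.0054 0.0
go
n 10 lin [ 0.0042  0.0062 -0.0014] tw [ 0.     -0.      0.0809] max 0.0076 4.64
n 10 lin [0.0077 0.0011 0.002 ] tw [0.     0.     0.0792] max 0.008 4.54
```

Request:
drive_tool([
  {"linear":[0,0,0.004],"twist":[0,0,0],"claw":0.6},
  {"linear":[0,0,0.008],"twist":[0,0,0],"claw":0.6},
  {"linear":[0,0,0.009],"twist":[0,0,0],"claw":0.6},
  {"linear":[0,0,0.009],"twist":[0,0,0],"claw":0.6},
  {"linear":[0,0,0.009],"twist":[0,0,0],"claw":0.6},
  {"linear":[0,0,0.007],"twist":[0,0,0],"claw":0.6},
  {"linear":[0,0,0.005],"twist":[0,0,0],"claw":0.6},
  {"linear":[0,0,0.003],"twist":[0,0,0],"claw":0.6},
  {"linear":[0,0,0],"twist":[0,0,0],"claw":0.6},
  {"linear":[0,0,0],"twist":[0,0,0],"claw":0.6},
])

```text
time: 65.05
position: [0.4405, -0.0355, 0.0261]
ee_rot: [-2.155, -2.286, -0.0]
contact_force: [-0.1, -0.6, 0.1]
gripper_width: 0.055
gripper_force: 0.0
```

Request:
drive_tool([
  {"linear":[0,0,0],"twist":[0,0,0],"claw":0.6},
  {"linear":[0,0,0],"twist":[0,0,0],"claw":0.15},
  {"linear":[0,0,0],"twist":[0,0,0],"claw":0.15},
  {"linear":[0,0,0],"twist":[0,0,0],"claw":0.15},
  {"linear":[0,0,0],"twist":[0,0,0],"claw":0.15},
  {"linear":[0,0,0],"twist":[0,0,0],"claw":0.15},
  {"linear":[0,0,0],"twist":[0,0,0],"claw":0.15},
  {"linear":[0,0,0],"twist":[0,0,0],"claw":0.15},
  {"linear":[0,0,0],"twist":[0,0,0],"claw":0.15},
  {"linear":[0,0,0],"twist":[0,0,0],"claw":0.15},
])

```text
time: 65.88
position: [0.4407, -0.0355, 0.0263]
ee_rot: [2.155, 2.286, 0.001]
contact_force: [1.7, 0.2, 2.9]
gripper_width: 0.0214
gripper_force: 40.0
```

Request:
drive_tool([
  {"linear":[0,0,-0.005],"twist":[0,0,0],"claw":0.15},
  {"linear":[0,0,-0.008],"twist":[0,0,0],"claw":0.15},
  {"linear":[0,0,-0.009],"twist":[0,0,0],"claw":0.15},
  {"linear":[0,0,-0.01],"twist":[0,0,0],"claw":0.15},
  {"linear":[0,0,-0.01],"twist":[0,0,0],"claw":0.15},
  {"linear":[0,0,-0.01],"twist":[0,0,0],"claw":0.15},
  {"linear":[0,0,-0.01],"twist":[0,0,0],"claw":0.15},
  {"linear":[0,0,-0.008],"twist":[0,0,0],"claw":0.15},
  {"linear":[0,0,-0.006],"twist":[0,0,0],"claw":0.15},
  {"linear":[0,0,-0.004],"twist":[0,0,0],"claw":0.15},
])

```text
time: 66.72
position: [0.4406, -0.0356, 0.1072]
ee_rot: [2.154, 2.285, 0.001]
contact_force: [-0.6, -0.5, -1.3]
gripper_width: 0.0218
gripper_force: 40.0
```

Request:
drive_tool([
  {"linear":[0.0042,0.0062,-0.0014],"twist":[0,0,0.0809],"claw":0.15},
  {"linear":[0.0042,0.0062,-0.0014],"twist":[0,0,0.0809],"claw":0.15},
  {"linear":[0.0042,0.0062,-0.0014],"twist":[0,0,0.0809],"claw":0.15},
  {"linear":[0.0042,0.0062,-0.0014],"twist":[0,0,0.0809],"claw":0.15},
  {"linear":[0.0042,0.0062,-0.0014],"twist":[0,0,0.0809],"claw":0.15},
  {"linear":[0.0042,0.0062,-0.0014],"twist":[0,0,0.0809],"claw":0.15},
  {"linear":[0.0042,0.0062,-0.0014],"twist":[0,0,0.0809],"claw":0.15},
  {"linear":[0.0042,0.0062,-0.0014],"twist":[0,0,0.0809],"claw":0.15},
  {"linear":[0.0042,0.0062,-0.0014],"twist":[0,0,0.0809],"claw":0.15},
  {"linear":[0.0042,0.0062,-0.0014],"twist":[0,0,0.0809],"claw":0.15},
])

```text
time: 67.55
position: [0.5103, -0.0145, 0.1201]
ee_rot: [-2.883, -1.248, 0.001]
contact_force: [-0.1, 0.1, -1.9]
gripper_width: 0.0216
gripper_force: 40.0
```

Request:
drive_tool([
  {"linear":[0.0077,0.0011,0.002],"twist":[0,0,0.0792],"claw":0.15},
  {"linear":[0.0077,0.0011,0.002],"twist":[0,0,0.0792],"claw":0.15},
  {"linear":[0.0077,0.0011,0.002],"twist":[0,0,0.0792],"claw":0.15},
  {"linear":[0.0077,0.0011,0.002],"twist":[0,0,0.0792],"claw":0.15},
  {"linear":[0.0077,0.0011,0.002],"twist":[0,0,0.0792],"claw":0.15},
  {"linear":[0.0077,0.0011,0.002],"twist":[0,0,0.0792],"claw":0.15},
  {"linear":[0.0077,0.0011,0.002],"twist":[0,0,0.0792],"claw":0.15},
  {"linear":[0.0077,0.0011,0.002],"twist":[0,0,0.0792],"claw":0.15},
  {"linear":[0.0077,0.0011,0.002],"twist":[0,0,0.0792],"claw":0.15},
  {"linear":[0.0077,0.0011,0.002],"twist":[0,0,0.0792],"claw":0.15},
])

```text
time: 68.38
position: [0.5821, 0.0096, 0.0998]
ee_rot: [-3.141, -0.039, 0.002]
contact_force: [0.3, -1.1, -1.5]
gripper_width: 0.0213
gripper_force: 40.0
```

Request:
drive_tool([
  {"linear":[0,0,0],"twist":[0,0,0],"claw":0.15},
  {"linear":[0,0,0],"twist":[0,0,0],"claw":0.15},
  {"linear":[0,0,0],"twist":[0,0,0],"claw":0.15},
  {"linear":[0,0,0],"twist":[0,0,0],"claw":0.15},
  {"linear":[0,0,0],"twist":[0,0,0],"claw":0.15},
  {"linear":[0,0,0],"twist":[0,0,0],"claw":0.15},
  {"linear":[0,0,0],"twist":[0,0,0],"claw":0.15},
  {"linear":[0,0,0],"twist":[0,0,0],"claw":0.15},
  {"linear":[0,0,0],"twist":[0,0,0],"claw":0.15},
  {"linear":[0,0,0],"twist":[0,0,0],"claw":0.15},
])

```text
time: 69.22
position: [0.5822, 0.0094, 0.1002]
ee_rot: [-3.141, -0.045, -0.0]
contact_force: [-0.8, 0.3, -1.9]
gripper_width: 0.0219
gripper_force: 40.0
```

```bash
python3 - <<'E'
from h import *
held('w19.png')
E
```

```text
69.2167 [0.5822 0.0094 0.1002] [-3.141 -0.045 -0.   ] 0.021918133035594225
166 236 236 134 135 136 133 136 136 135 136 136 136 137 137
167 240 240 138 141 136 139 137 138 137 140 137 140 138 141
168 239 215 141 138 140 141 139 139 142 141 142 139 142 140
169 239 202 143 140 142 142 143 142 142 140 142 139 141 142
170 239 196 138 139 140 141 140 141 139 138 142 141 141 141
171 239 196 138 138 140 142 138 138 139 138 138 138 139 139
172 239 193 137 136 136 136 138 134 139 140 136 137 137 138
173 238 192 137 136 136 116 111 115 116 135 114 136 135 137
174 165 147 134 136 59 49 49 48 46 58 50 136 136 136
175 135 132 134 119 45 45 49 45 47 36 45 136 135 138
176 134 134 133 116 47 50 47 49 50 42 46 132 135 133
177 133 129 137 119 49 51 51 47 47 39 49 136 136 136
178 134 139 134 120 50 49 47 48 46 44 48 136 136 137
179 139 137 139 121 46 49 50 50 49 40 46 139 137 135
180 137 133 133 120 50 47 44 48 48 41 48 135 135 136
181 132 135 138 118 46 47 46 48 46 46 46 136 136 135
182 134 134 137 121 50 44 46 43 40 40 49 136 138 136
183 137 138 137 121 33 32 37 39 32 38 41 137 138 139
184 140 140 136
[... 2917 characters left out ...]
90 79 131
242 102 131 90 90 84 80 75 75 72 82 95 86 101 116
243 96 137 95 94 92 95 84 86 94 96 94 89 133 103
244 95 118 104 95 95 95 99 100 96 97 94 88 121 98
245 89 13 65 81 94 97 99 99 97 93 82 63 36 59
168 axis [50.  -0.3] lane [39.2 -0.4]
174 axis [47.2 -0.3] lane [35.  -0.4]
180 axis [44.3 -0.3] lane [30.8 -0.4]
186 axis [41.4 -0.3] lane [26.5 -0.4]
192 axis [38.5 -0.3] lane [22.2 -0.4]
198 axis [35.6 -0.3] lane [17.8 -0.4]
204 axis [32.7 -0.3] lane [13.4 -0.4]
210 axis [29.7 -0.3] lane [ 9.  -0.4]
216 axis [26.7 -0.3] lane [ 4.5 -0.4]
222 axis [23.6 -0.3] lane [ 0.  -0.4]
228 axis [20.6 -0.3] lane [-4.6 -0.4]
234 axis [17.4 -0.3] lane [-9.2 -0.4]
240 axis [14.3 -0.3] lane [-13.9  -0.4]
```

The ridges are at +32.2 and +24.1 mm, and the lane end is at +35.3 mm. The lane lies about 0.8 mm to the tool's +y, which I correct while lowering.

Request:
drive_tool([
  {"linear":[0,0.0004,0.005],"twist":[0,0,0],"claw":0.15},
  {"linear":[0,0.0003,0.008],"twist":[0,0,0],"claw":0.15},
  {"linear":[0,0,0.008],"twist":[0,0,0],"claw":0.15},
  {"linear":[0,0,0.008],"twist":[0,0,0],"claw":0.15},
  {"linear":[0,0,0.008],"twist":[0,0,0],"claw":0.15},
  {"linear":[0,0,0.007],"twist":[0,0,0],"claw":0.15},
  {"linear":[0,0,0.006],"twist":[0,0,0],"claw":0.15},
  {"linear":[0,0,0.005],"twist":[0,0,0],"claw":0.15},
  {"linear":[0,0,0.003],"twist":[0,0,0],"claw":0.15},
  {"linear":[0,0,0.002],"twist":[0,0,0],"claw":0.15},
])

```text
time: 70.1
position: [0.5821, 0.0087, 0.0398]
ee_rot: [-3.141, -0.045, 0.0]
contact_force: [-0.0, 0.0, -1.3]
gripper_width: 0.0213
gripper_force: 40.0
```

Request:
drive_tool([
  {"linear":[0,0,0.001],"twist":[0,0,0],"claw":0.15},
  {"linear":[0,0,0.001],"twist":[0,0,0],"claw":0.15},
  {"linear":[0,0,0],"twist":[0,0,0],"claw":0.15},
  {"linear":[0,0,0],"twist":[0,0,0],"claw":0.15},
  {"linear":[0,0,0],"twist":[0,0,0],"claw":0.15},
  {"linear":[0,0,0],"twist":[0,0,0],"claw":0.15},
  {"linear":[0,0,0],"twist":[0,0,0],"claw":0.15},
  {"linear":[0,0,0],"twist":[0,0,0],"claw":0.15},
  {"linear":[0,0,0],"twist":[0,0,0],"claw":0.15},
  {"linear":[0,0,0],"twist":[0,0,0],"claw":0.15},
])

```text
time: 70.93
position: [0.5823, 0.0087, 0.0383]
ee_rot: [-3.141, -0.045, -0.001]
contact_force: [-0.7, -0.7, 0.2]
gripper_width: 0.0217
gripper_force: 40.0
```

Request:
drive_tool([
  {"linear":[0,0,0],"twist":[0,0,0],"claw":0.5},
  {"linear":[0,0,0],"twist":[0,0,0],"claw":0.5},
  {"linear":[0,0,0],"twist":[0,0,0],"claw":0.5},
  {"linear":[0,0,0],"twist":[0,0,0],"claw":0.5},
  {"linear":[0,0,0],"twist":[0,0,0],"claw":0.5},
  {"linear":[0,0,0],"twist":[0,0,0],"claw":0.5},
  {"linear":[0,0,0],"twist":[0,0,0],"claw":0.5},
  {"linear":[0,0,0],"twist":[0,0,0],"claw":0.5},
  {"linear":[0,0,0],"twist":[0,0,0],"claw":0.5},
  {"linear":[0,0,0],"twist":[0,0,0],"claw":0.5},
])

```text
time: 71.77
position: [0.5822, 0.0087, 0.0382]
ee_rot: [-3.141, -0.045, -0.0]
contact_force: [0.2, 0.4, -0.1]
gripper_width: 0.0461
gripper_force: 0.0
```

Request:
drive_tool([
  {"linear":[0,0,-0.01],"twist":[0,0,0],"claw":0.5},
  {"linear":[0,0,-0.012],"twist":[0,0,0],"claw":0.5},
  {"linear":[0,0,-0.013],"twist":[0,0,0],"claw":0.5},
  {"linear":[0,0,-0.013],"twist":[0,0,0],"claw":0.5},
  {"linear":[0,0,-0.013],"twist":[0,0,0],"claw":0.5},
  {"linear":[0,0,-0.013],"twist":[0,0,0],"claw":0.5},
  {"linear":[0,0,-0.012],"twist":[0,0,0],"claw":0.5},
  {"linear":[0,0,-0.01],"twist":[0,0,0],"claw":0.5},
  {"linear":[0,0,-0.004],"twist":[0,0,0],"claw":0.5},
  {"linear":[0,0,0],"twist":[0,0,0],"claw":0.5},
])

```text
time: 72.6
position: [0.5828, 0.0086, 0.1396]
ee_rot: [3.141, 0.045, 0.004]
contact_force: [0.2, -0.1, 0.1]
gripper_width: 0.046
gripper_force: 0.0
```

Request:
drive_tool([
  {"linear":[-0.0075,-0.012,-0.01],"twist":[0,0,0],"claw":1},
  {"linear":[-0.0075,-0.012,-0.01],"twist":[0,0,0],"claw":1},
  {"linear":[-0.0075,-0.012,-0.01],"twist":[0,0,0],"claw":1},
  {"linear":[-0.0075,-0.012,-0.01],"twist":[0,0,0],"claw":1},
  {"linear":[-0.0075,-0.012,-0.01],"twist":[0,0,0],"claw":1},
  {"linear":[-0.0075,-0.012,-0.01],"twist":[0,0,0],"claw":1},
  {"linear":[-0.0075,-0.012,-0.01],"twist":[0,0,0],"claw":1},
  {"linear":[-0.0075,-0.012,-0.01],"twist":[0,0,0],"claw":1},
  {"linear":[-0.0075,-0.012,-0.01],"twist":[0,0,0],"claw":1},
  {"linear":[-0.0075,-0.012,-0.01],"twist":[0,0,0],"claw":1},
])

```text
time: 73.43
position: [0.5029, 0.1277, 0.2393]
ee_rot: [-3.141, -0.045, -0.0]
contact_force: [0.2, 0.4, -0.1]
gripper_width: 0.0917
gripper_force: 0.0
```

Request:
drive_tool([
  {"linear":[0,0,0],"twist":[0,0,0],"claw":1},
  {"linear":[0,0,0],"twist":[0,0,0],"claw":1},
  {"linear":[0,0,0],"twist":[0,0,0],"claw":1},
  {"linear":[0,0,0],"twist":[0,0,0],"claw":1},
  {"linear":[0,0,0],"twist":[0,0,0],"claw":1},
  {"linear":[0,0,0],"twist":[0,0,0],"claw":1},
  {"linear":[0,0,0],"twist":[0,0,0],"claw":1},
  {"linear":[0,0,0],"twist":[0,0,0],"claw":1},
  {"linear":[0,0,0],"twist":[0,0,0],"claw":1},
  {"linear":[0,0,0],"twist":[0,0,0],"claw":1},
])

```text
time: 74.27
position: [0.5038, 0.1264, 0.2382]
ee_rot: [-3.141, -0.045, -0.0]
contact_force: [0.5, 0.3, -0.2]
gripper_width: 0.0922
gripper_force: 0.0
```

```bash
python3 - <<'E'
from h import *
p,R0,s=cur(); print(s['time'],p,s['ee_rot'])
w,_=grab('wrist','w20.png'); a,_=grab('scene','s20.png')
cv2.imwrite('pics/v20.png',cv2.vconcat([cv2.resize(w[:240],(800,343),interpolation=cv2.INTER_CUBIC),cv2.resize(cv2.convertScaleAbs(a[150:315,170:690],alpha=2),(800,257),interpolation=cv2.INTER_CUBIC)]))
E
```

```text
74.2667 [0.5038015  0.1263854  0.23818346] [-3.14121381e+00 -4.50132475e-02 -1.34605672e-05]
```

View pics/v20.png

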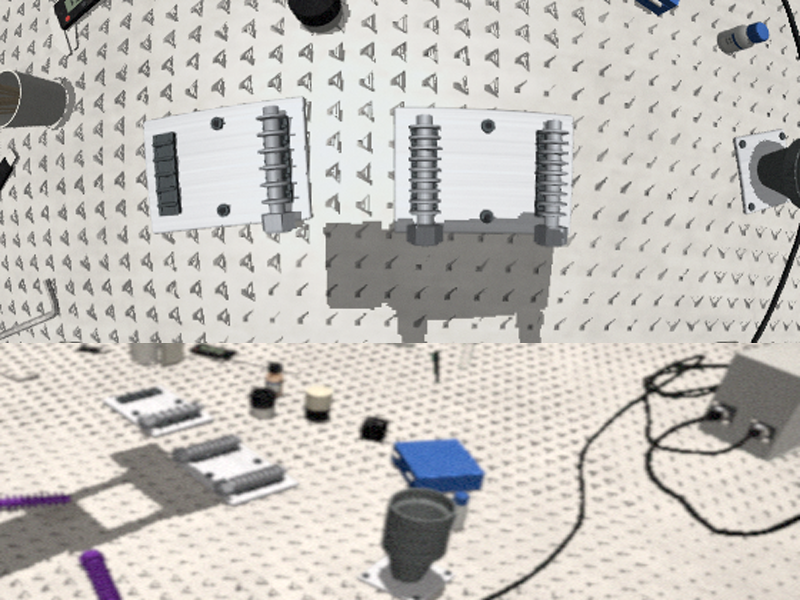

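The last view shows all three screws lying square in their lanes: coarse at (275,170), fine at (425,180) and (552,180). The three cups are nested upright at (415,535), and the vial is untouched at (742,37). Each screw reached its seated height with almost no contact force, so none is riding on the teeth. I hand in.

```bash
python3 -c "
from rig import r
print(r.hand_in())"
```

```text
the job is handed in; nothing more can be done
None
```

I handed in the job at about 74 s with the three loose screws seated in lanes of their own pitch (two fine, one coarse), the three loose cups nested upright in the fixed cup, and the vial and bottle left where they were; the hand-in returned no verdict.

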